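# Load and start the tiered breakfast steamer on the dormitory table

### The job

Get the breakfast steamer going: take the lid off the base, stack every food tray that is on the table onto the base in any order, each the right way round with its lugs fully down in the notches below, and put the lid back on top, fully home in the same way. Only then press the keys, one at a time and each fully down: red power, yellow steam programme, green start; leave the white cancel key alone. Don't turn any tray over, and leave the other things on the table where they are.

Things in the scene. Friction and masses are not known exactly. Their poses are not given: they have to be found in the camera images.
- steamer: Base of the electric steamer, fixed, white, 176 (x) x 126 mm (y), a console along its -y side (deck 50 mm high, out to y = -171 mm). Origin on the table under the middle of the rim, z up; front (orange mark, wide notch) at -x. Seated parts point as it does; handle points then lie above the origin by 102, 146, 190, 234 mm (1st to 4th tray); lid 112 on the bare base, 244 on three, 288 on four trays.
- rim (a point): Middle of the base's rim, 70 mm above the table; axes as the base. Rim 160 x 110 mm; in it, as in each tray's rim, 4 notches 12 mm deep: one 39 mm wide in the middle of the -x end, 23 mm wide in the middle of the +x end and in both long sides at x = +42 mm. Trays and lid have round-nosed lugs there, 36 and 20 mm wide, 10 deep: 1.5 mm play each way, one way round only; not home, a part stands up to 10 mm high.
- tray_corn_grip (a point): Pale blue tray of two yellow corn cobs (fixed in it), 160 (x) x 110 (y) x 54 mm, 0.38 kg, walls 6 mm, z up; absent: None. Point: middle of its dark handle bar along y (12 mm thick, 14 high, 98 long), 12 mm under the rim, 29 above the inner bottom, 30 mm free each side of the bar, 42 mm above its four lugs' tips. Front: -x end, orange patch, wide orange lug. Lugs as rim tells; it stands on them.
- tray_egg_grip (a point): Pale blue tray of four brown eggs (fixed in it), 160 (x) x 110 (y) x 54 mm, 0.38 kg, walls 6 mm, z up; absent: None. Point: middle of its dark handle bar along y (12 mm thick, 14 high, 98 long), 12 mm under the rim, 29 above the inner bottom, 30 mm free each side of the bar, 42 mm above its four lugs' tips. Front: -x end, orange patch, wide orange lug. Lugs as rim tells; it stands on them.
- tray_yam_grip (a point): Pale blue tray of two purple sweet potatoes (fixed in it), 160 (x) x 110 (y) x 54 mm, 0.38 kg, walls 6 mm, z up; absent: None. Point: middle of its dark handle bar along y (12 mm thick, 14 high, 98 long), 12 mm under the rim, 29 above the inner bottom, 30 mm free each side of the bar, 42 mm above its four lugs' tips. Front: -x end, orange patch, wide orange lug. Lugs as rim tells; it stands on them.
- tray_carrot_grip (a point): Pale blue tray of two orange carrots (fixed in it), 160 (x) x 110 (y) x 54 mm, 0.38 kg, walls 6 mm, z up; absent: None. Point: middle of its dark handle bar along y (12 mm thick, 14 high, 98 long), 12 mm under the rim, 29 above the inner bottom, 30 mm free each side of the bar, 42 mm above its four lugs' tips. Front: -x end, orange patch, wide orange lug. Lugs as rim tells; it stands on them.
- lid_grip (a point): Lid, pale grey-blue, 160 (x) x 110 mm (y), 0.22 kg, at the start on the bare base; lugs and orange front mark (-x end) as on the trays. Point: middle of its handle, a dark raised bar along y, 12 mm thick (x), 16 high, 80 long, 52 mm above the lug tips, 26 mm above the lid's top face. z up.
- mat: Cork table mat, fixed, 170 mm (x) by 120 mm (y), 4 mm thick, empty: a clear place to put the lid down. Origin in the middle of its underside, on the table.
- key_power (a joint): Red power spring key on the steamer's console, travel 6 mm: 0 = up, 0.006 = fully down, about 5 N; it counts as pressed beyond 0.004 m and springs back up.
- key_steam (a joint): Yellow steam-programme spring key on the steamer's console, travel 6 mm: 0 = up, 0.006 = fully down, about 5 N; it counts as pressed beyond 0.004 m and springs back up.
- key_start (a joint): Green start spring key on the steamer's console, travel 6 mm: 0 = up, 0.006 = fully down, about 5 N; it counts as pressed beyond 0.004 m and springs back up.
- key_cancel (a joint): White cancel spring key on the steamer's console, travel 6 mm: 0 = up, 0.006 = fully down, about 5 N; it counts as pressed beyond 0.004 m and springs back up.
- key_power_top (a point): Middle of the top of the red power key, cap 22 mm across, in a row of four along the steamer's x axis 40 mm apart (from the front: red, yellow, green, white); 68 mm above the table when up, its grey collar 6 mm lower; 83 mm from the wall of the tray stack.
- key_steam_top (a point): Middle of the top of the yellow steam-programme key, cap 22 mm across, in a row of four along the steamer's x axis 40 mm apart (from the front: red, yellow, green, white); 68 mm above the table when up, its grey collar 6 mm lower; 83 mm from the wall of the tray stack.
- key_start_top (a point): Middle of the top of the green start key, cap 22 mm across, in a row of four along the steamer's x axis 40 mm apart (from the front: red, yellow, green, white); 68 mm above the table when up, its grey collar 6 mm lower; 83 mm from the wall of the tray stack.
- key_cancel_top (a point): Middle of the top of the white cancel key, cap 22 mm across, in a row of four along the steamer's x axis 40 mm apart (from the front: red, yellow, green, white); 68 mm above the table when up, its grey collar 6 mm lower; 83 mm from the wall of the tray stack.
- mug: Blue mug, 76 mm across, 90 mm high; bystander. Origin in the middle of its underside.
- flask: Steel drinking flask with red cap, 64 mm across, 150 mm high; bystander. Origin in the middle of its underside.
- glasses_case: Purple glasses case, 160 (x) x 62 x 40 mm; bystander. Origin under its middle.
- calculator: Grey calculator lying flat, 150 (x) x 78 x 15 mm; bystander. Origin under its middle.

How it is judged:
By the outcome, as a careful person would: the job done as asked, in the order asked, and still so for the second after the job is handed in, with the robot touching nothing.
Of tray_corn, tray_egg, tray_yam, tray_carrot only 3 to 4 are there at a start; the rules pass over those that are not, and their reading is None.
At some moment in a run one of tray_corn, tray_egg, tray_yam, tray_carrot, lid may be knocked a few centimetres aside while the robot is not near it.
Once in a run the grip may slacken for a moment while it holds something.
It also fails if it takes over 192 s, if anything falls off the work surface, if the arm or the gripper's body presses on something with over 40 N, if the wrist force passes 120 N, or if a joint passes its speed limit or range.

### The arm

A 6-joint arm with a two-finger parallel gripper is mounted at the origin on the work surface. World frame = base frame: x ahead of the robot, y to its left, z up, the work surface at z = 0. Lengths are in mm, angles in rad, forces in N, time in s.
With the tool pointing down it reaches from about 275 to 850 mm from the base axis. Payload 5.2 kg.
Tool frame: the origin (TCP) lies midway between the tips of the shut fingers; the grasp point (between the pads) lies 19 mm behind it; z points along the fingers, y is the direction in which the jaws open and shut (so a half turn about z gives the same grasp; the last joint's range is limited). The gripper opens to 85 mm and grips with 20 to 120 N. Pads are 22 mm wide; open, the fingers measure 114 mm over their backs; the gripper's body (76 mm by 85 mm) begins 54 mm behind the grasp point. The pads swing forward as they close: fully open they stand 13 mm farther back than shut.
Start: joints at [-1.548, 0.259, 1.535, -0, 1.348, -0.203], TCP at [123.158, -536.038, 231.31] pointing down, gripper open.
Joint ranges: [-3.14, 3.14], [-0.91, 2.08], [0.19, 2.58], [-1.22, 4.36], [0.22, 2.71], [-3.12, 3.12]. Speed limits (rad/s): [2.57, 2.57, 3.14, 3.14, 3.14, 3.14].

### API

Orientations are given as a unit quaternion [x, y, z, w].
In Python, from cell import robot, cams gives the robot as it stands.
- The arm moves only by the tool arm_command, never from a script. Its argument "deltas" is a list of rows, each an object of numbers: "tx", "ty", "tz": the shift along the tool's x, y, z in m; "wx", "wy", "wz": the turn, a rotation vector about the tool's x, y, z in rad; "jaw": the closure, from 0 (fully open) to 1 (shut). In form: [{"tx": .., "ty": .., "tz": .., "wx": .., "wy": .., "wz": .., "jaw": ..}, ...]. A call has 1 to 10 rows; each row shifts and turns the commanded pose from where the row before left it, along the tool's axes as they then stand; what a row does not reach is not made up. A row lasts 1/8 s, in which the tool goes at most 62.5 mm and 10.7 degrees, less where a joint would pass 70% of its speed; a pose out of reach is approached as far as the arm can. A call with a gripper value outside its range is refused whole. The fingers move at their own pace and stop on an object; "newtons" is the grip in N (left out, the last holds). Time passes only in rows, so rows that do not move let the fingers close. It gives the time, the measured TCP pose, the force and the opening at its end, in the units of the state.
- robot.get_obs(): the state, without advancing time (a new reading comes with each control period).
- cams.read_camera(name): name is "side" or "top" or "wrist"; returns a dict with "image" (480x640x3 uint8, red, green, blue), "range_z" (480x640 float32, mm along the optical axis (not along the pixel's ray), 0 where there is no reading), "camera_matrix" (3x3 intrinsics, pixels), "D" ([k1, k2, p1, p2, k3] as OpenCV has them; the pictures are not rectified), "rvec" (rotation vector, rad) and "tvec" (3), from world to camera coordinates, as OpenCV has them. Camera axes: x right, y down, z forward; pixel columns grow to the right and rows downward; lengths in mm; the calibration is good to about 2 mm. A picture is of the moment at which its call begins.
- robot.close_job(): hands the job in, once; it reports no verdict.
The state is a dict: "t": time; "joints": joint angles; "qd": joint speeds; "tau": joint torques, N m; "eef_pos": TCP position; "tool_rot": TCP orientation; "ft_force": force on the tool from outside, world axes, zero at the start; "moment": the same for the moment, N m; "grip_width": finger opening in mm.
Only numpy, scipy, OpenCV 4.12 (cv2) and the standard library are available. Lean on these libraries where they do the work, as an engineer would, in place of code of your own. Each camera call takes 0.05 s, during which the arm holds its last target.

## Working session

There is one attempt and no reset: what is moved stays moved. The work goes in short steps, Python scripts to look and compute and a tool call to move; the robot and the scene stay as the last step left them, time stands still between calls to the robot, and variables do not carry over. Pictures are saved under pics/ and viewed, and the job is handed in when it is done.

Besides the shell and the picture viewer there is one more tool, called after "Emit:" as a command line: name --argument value ..., lists and objects as JSON in quotes. arm_command: Moves the arm, as the interface text tells. Its arguments: {"type":"object","properties":{"deltas":{"type":"array"},"newtons":{"type":"number"}},"required":["deltas"]}

```bash
mkdir -p pics; ls
python3 - <<'E'
from cell import robot, cams
import cv2, numpy as np
o=robot.get_obs(); print({k:np.round(v,3).tolist() for k,v in o.items()})
for n in ['side','top','wrist']:
    d=cams.read_camera(n); cv2.imwrite(f'pics/{n}0.png',d['image'][:,:,::-1])
    print(n,d['camera_matrix'].round(1).tolist(),np.round(d['D'],4).tolist(),np.round(d['rvec'],3).tolist(),np.round(d['tvec'],1).tolist())
    np.savez(f'{n}0.npz',**d)
E
```

```text
pics
{'t': 0.0, 'joints': [-1.548, 0.259, 1.536, -0.0, 1.348, -0.203], 'qd': [-0.001, 0.0, 0.001, 0.002, 0.0, 0.001], 'tau': [0.0, -44.603, -29.057, -0.0, 0.012, -0.0], 'eef_pos': [123.151, -535.488, 230.484], 'tool_rot': [0.994, 0.113, 0.0, -0.001], 'ft_force': [0.059, -0.066, 1.36], 'moment': [-0.008, -0.014, -0.0], 'grip_width': 85.531}
side [[453.3, 0.0, 323.8], [0.0, 453.3, 247.3], [0.0, 0.0, 1.0]] [-0.0309, 0.0, 0.0, 0.0, 0.0] [0.085, -2.711, 1.548] [524.1, 124.6, 1260.7]
top [[570.6, 0.0, 313.4], [0.0, 570.6, 234.9], [0.0, 0.0, 1.0]] [-0.1655, 0.0, 0.0, 0.0, 0.0] [2.083, -2.144, 0.229] [-69.0, 523.1, 1664.5]
wrist [[393.4, 0.0, 324.0], [0.0, 393.4, 234.9], [0.0, 0.0, 1.0]] [0.0128, 0.0, 0.0, 0.0, 0.0] [-2.283, 1.819, 0.252] [-548.6, -33.6, 377.5]
```

View pics/top0.png

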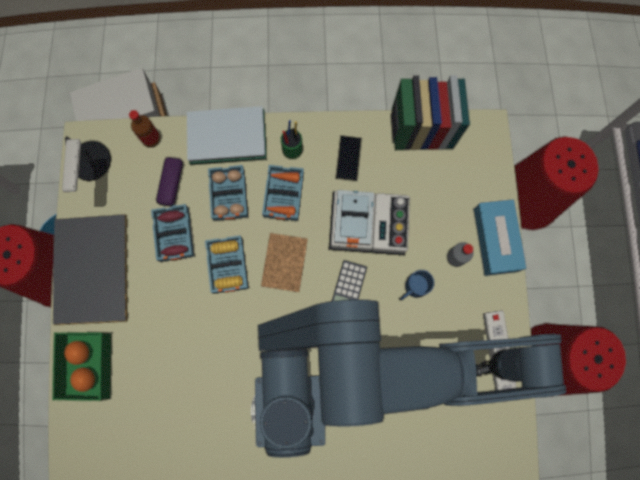

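View pics/side0.png

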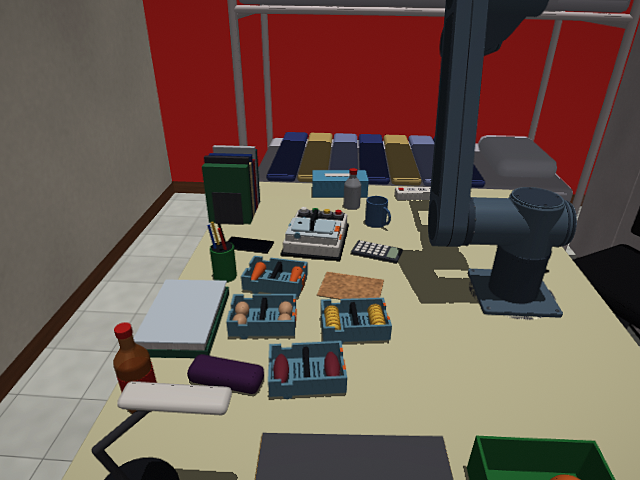

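View pics/wrist0.png

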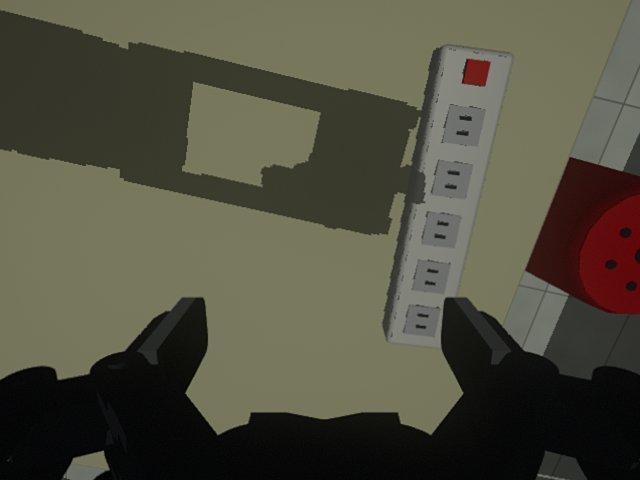

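```bash
cat > h.py <<'E'
import cv2, numpy as np
from scipy.spatial.transform import Rotation as R
def grab(n,tag=None):
    from cell import cams
    d=cams.read_camera(n)
    if tag: cv2.imwrite(f'pics/{tag}.png',d['image'][:,:,::-1]); np.savez(f'{tag}.npz',**d)
    return d
def cloud(d):
    K=d['camera_matrix']; h,w=d['range_z'].shape
    u,v=np.meshgrid(np.arange(w),np.arange(h))
    p=cv2.undistortPoints(np.stack([u,v],-1).reshape(-1,1,2).astype(np.float64),K,d['D']).reshape(h,w,2)
    z=d['range_z'].astype(float)
    P=np.dstack([p*z[...,None],z])
    Rm=cv2.Rodrigues(np.asarray(d['rvec']))[0]; t=np.asarray(d['tvec']).reshape(3)
    W=(P-t)@Rm
    W[z<=0]=np.nan
    return W
def px(d,pts):
    return cv2.projectPoints(np.asarray(pts,float).reshape(-1,3),np.asarray(d['rvec']),np.asarray(d['tvec']),d['camera_matrix'],np.asarray(d['D']))[0].reshape(-1,2)
E
python3 - <<'E'
from h import *
d=dict(np.load('top0.npz')); W=cloud(d)
for n,(u,v) in dict(egg=(228,193),carrot=(284,193),yam=(172,233),corn=(227,265),mat=(285,262),lid=(354,216),red=(399,240),yel=(400,228),gre=(400,215),whi=(400,203),mug=(420,285),flask=(460,254),case=(170,180),calc=(349,282),table=(300,320)).items():
    print(n,W[v,u].round(0))
im=cv2.resize(d['image'][130:320,130:430,::-1],None,fx=2.66,fy=2.66,interpolation=cv2.INTER_CUBIC)
cv2.imwrite('pics/topz.png',im)
E
```

```text
egg [662. 175.  48.]
carrot [656.   2.  52.]
yam [541. 348.  48.]
corn [439. 179.  38.]
mat [449.   5.   4.]
lid [ 569. -207.   84.]
red [ 496. -341.   65.]
yel [ 531. -345.   72.]
gre [ 571. -347.   72.]
whi [ 610. -350.   67.]
mug [ 365. -408.    2.]
flask [ 438. -509.  118.]
case [712. 360.  43.]
calc [ 381. -189.   11.]
table [230. -49. 661.]
```

View pics/topz.png

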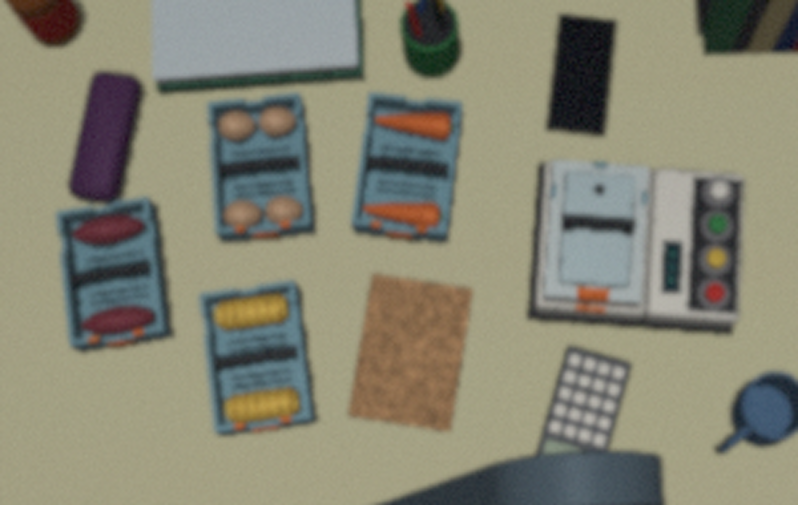

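```bash
cat >> h.py <<'E'
def obs():
    from cell import robot
    return robot.get_obs()
def plan(x,y,z,yawdeg,n=None,o=None,ease=False):
    """yawdeg: world yaw of TOOL X axis; tool z down"""
    o=o or obs()
    Rc=R.from_quat(o['tool_rot']); p=np.array(o['eef_pos'])
    Rt=R.from_euler('z',yawdeg,degrees=True)*R.from_euler('x',180,degrees=True)
    dl=(Rc.inv()*Rt).as_rotvec()
    d=np.array([x,y,z])-p
    if n is None: n=int(max(np.ceil(np.linalg.norm(d)/60),np.ceil(np.degrees(np.linalg.norm(dl))/10.2),1))
    # rows: shift along tool axes as they stand (before the row turn)
    rows=[]
    Rk=Rc; step=R.from_rotvec(dl/n)
    for k in range(n):
        s=Rk.inv().apply(d/n)/1000; rows.append(np.r_[s,dl/n].round(4)); Rk=Rk*step
    print('dist',np.linalg.norm(d).round(1),'turn',np.degrees(np.linalg.norm(dl)).round(2),'n',n,'total tool',Rc.inv().apply(d).round(1))
    last=None
    for r in rows: print('{'+', '.join(f'"{k}":{v:g}' for k,v in zip(['tx','ty','tz','wx','wy','wz'],r) if abs(v)>4e-4)+'}')
    return rows
def state():
    o=obs(); Rc=R.from_quat(o['tool_rot']); X=Rc.as_matrix()
    print('t',round(float(o['t']),2),'pos',np.round(o['eef_pos'],1),'yaw',np.degrees(np.arctan2(X[1,0],X[0,0])).round(2),'z',X[:,2].round(4),'F',np.round(o['ft_force'],1),'w',round(float(o['grip_width']),1),'j',np.round(o['joints'],2))
E
python3 - <<'E'
from h import *
o=obs(); d=dict(np.load('wrist0.npz'))
Rm=cv2.Rodrigues(d['rvec'])[0]; c=-Rm.T@d['tvec'].reshape(3); T=R.from_quat(o['tool_rot']).as_matrix()
print('cam',c.round(1),'in tool',(T.T@(c-o['eef_pos'])).round(1)); print((T.T@Rm.T).round(3))
d=dict(np.load('top0.npz')); W=cloud(d)
Z=W[...,2]
def rect(name,u0,u1,v0,v1,z0,z1):
    m=np.zeros(Z.shape,bool); m[v0:v1,u0:u1]=1; m&=(Z>z0)&(Z<z1)
    P=W[m][:,:2].astype(np.float32)
    print(name,m.sum(),cv2.minAreaRect(P))
rect('egg',200,256,160,228,40,65)
rect('carrot',256,310,160,228,40,65)
rect('yam',145,202,198,266,40,65)
rect('corn',203,252,230,300,40,65)
rect('lid',328,372,185,255,70,100)
rect('base',320,415,185,260,30,100)
rect('mat',255,312,228,295,2,15)
E
```

```text
cam [ 190.2 -520.1  371.5] in tool [  68.8   -0.4 -140.8]
[[-0.001 -0.963 -0.27 ]
 [ 1.    -0.001 -0.001]
 [ 0.001 -0.27   0.963]]
egg 838 ((666.546630859375, 179.5827178955078), (164.3144989013672, 111.73993682861328), 4.317009449005127)
carrot 679 ((663.1234130859375, 6.171867370605469), (110.6925048828125, 162.47756958007812), 81.75601959228516)
yam 892 ((561.071044921875, 353.5189208984375), (197.7315673828125, 113.70402526855469), 8.1889009475708)
corn 1019 ((442.793701171875, 181.96273803710938), (164.3390350341797, 109.59795379638672), 6.76658821105957)
lid 1670 ((570.6491088867188, -207.30642700195312), (110.0034408569336, 163.23069763183594), 84.14916229248047)
base 4121 ((565.61083984375, -260.4661560058594), (232.92617797851562, 178.75247192382812), 84.09855651855469)
mat 1957 ((453.600341796875, 12.225357055664062), (174.5603485107422, 206.8590087890625), 88.39520263671875)
```

```bash
python3 -c "
from h import *
plan(570,-207,270,84.1)"
```

```text
dist 556.1 turn 71.16 n 10 total tool [ 509.1 -220.3  -38.9]
{"tx":0.0509, "ty":-0.022, "tz":-0.0039, "wz":-0.1242}
{"tx":0.0532, "ty":-0.0156, "tz":-0.0039, "wz":-0.1242}
{"tx":0.0548, "ty":-0.0088, "tz":-0.0039, "wz":-0.1242}
{"tx":0.0554, "ty":-0.002, "tz":-0.0039, "wz":-0.1242}
{"tx":0.0553, "ty":0.0049, "tz":-0.0039, "wz":-0.1242}
{"tx":0.0542, "ty":0.0117, "tz":-0.0039, "wz":-0.1242}
{"tx":0.0524, "ty":0.0183, "tz":-0.0039, "wz":-0.1242}
{"tx":0.0497, "ty":0.0247, "tz":-0.0039, "wz":-0.1242}
{"tx":0.0462, "ty":0.0306, "tz":-0.0039, "wz":-0.1242}
{"tx":0.0421, "ty":0.0361, "tz":-0.0039, "wz":-0.1242}
```

Emit:
arm_command --deltas '[{"tx":0.051,"ty":-0.022,"tz":-0.004,"wz":-0.124,"jaw":0.3},{"tx":0.053,"ty":-0.016,"tz":-0.004,"wz":-0.124},{"tx":0.055,"ty":-0.009,"tz":-0.004,"wz":-0.124},{"tx":0.055,"ty":-0.002,"tz":-0.004,"wz":-0.124},{"tx":0.055,"ty":0.005,"tz":-0.004,"wz":-0.124},{"tx":0.054,"ty":0.012,"tz":-0.004,"wz":-0.124},{"tx":0.052,"ty":0.018,"tz":-0.004,"wz":-0.124},{"tx":0.05,"ty":0.025,"tz":-0.004,"wz":-0.124},{"tx":0.046,"ty":0.031,"tz":-0.004,"wz":-0.124},{"tx":0.042,"ty":0.036,"tz":-0.004,"wz":-0.124}]'

```text
$.deltas[0]: bad value
```

```bash
python3 -c "
from h import *
state(); grab('wrist','w1'); state(); grab('wrist','w1');state();grab('top','t1')"
```

```text
t 0.15 pos [ 123.2 -535.6  230.7] yaw 12.94 z [-0.      0.0014 -1.    ] F [-0.6 -0.   0.1] w 85.6 j [-1.55  0.26  1.54  0.    1.35 -0.2 ]
t 0.2 pos [ 123.2 -535.7  230.8] yaw 12.94 z [-0.      0.0012 -1.    ] F [ 0.5  0.1 -0.5] w 85.6 j [-1.55  0.26  1.54  0.    1.35 -0.2 ]
t 0.25 pos [ 123.2 -535.8  230.9] yaw 12.94 z [-0.e+00  9.e-04 -1.e+00] F [-0.7 -0.7  0.3] w 85.3 j [-1.55  0.26  1.54 -0.    1.35 -0.2 ]
```

View pics/w1.png

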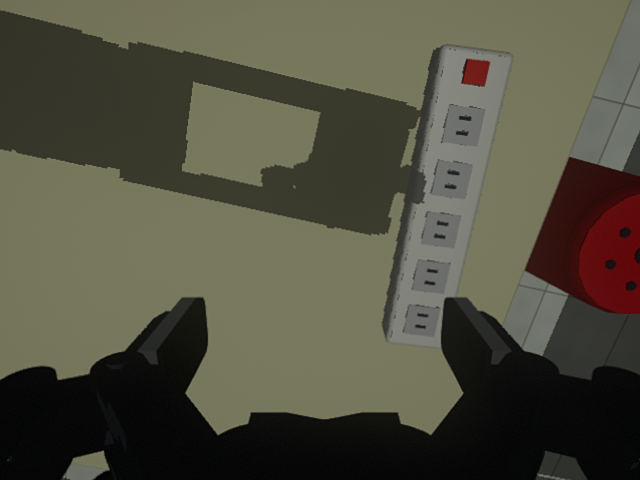

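Emit:
arm_command --deltas '[{"tx":0.051,"ty":-0.022,"tz":-0.004,"wx":0,"wy":0,"wz":-0.124,"jaw":0.3},{"tx":0.053,"ty":-0.016,"tz":-0.004,"wx":0,"wy":0,"wz":-0.124,"jaw":0.3},{"tx":0.055,"ty":-0.009,"tz":-0.004,"wx":0,"wy":0,"wz":-0.124,"jaw":0.3},{"tx":0.055,"ty":-0.002,"tz":-0.004,"wx":0,"wy":0,"wz":-0.124,"jaw":0.3},{"tx":0.055,"ty":0.005,"tz":-0.004,"wx":0,"wy":0,"wz":-0.124,"jaw":0.3},{"tx":0.054,"ty":0.012,"tz":-0.004,"wx":0,"wy":0,"wz":-0.124,"jaw":0.3},{"tx":0.052,"ty":0.018,"tz":-0.004,"wx":0,"wy":0,"wz":-0.124,"jaw":0.3},{"tx":0.05,"ty":0.025,"tz":-0.004,"wx":0,"wy":0,"wz":-0.124,"jaw":0.3},{"tx":0.046,"ty":0.031,"tz":-0.004,"wx":0,"wy":0,"wz":-0.124,"jaw":0.3},{"tx":0.042,"ty":0.036,"tz":-0.004,"wx":0,"wy":0,"wz":-0.124,"jaw":0.3}]'

```text
t: 1.55
eef_pos: [571.2, -207.2, 271.4]
tool_rot: [0.742, 0.671, -0.0, 0.0]
ft_force: [0.4, -0.6, -0.2]
grip_width: 59.7
```

```bash
python3 -c "
from h import *
state(); grab('wrist','w2'); state(); grab('wrist','w2');state();grab('top','t2')"
```

```text
t 1.55 pos [ 571.2 -207.2  271.4] yaw 84.22 z [ 1.e-04 -3.e-04 -1.e+00] F [ 0.4 -0.6 -0.2] w 59.7 j [-0.53  0.34  1.32 -0.    1.48 -0.43]
t 1.6 pos [ 575.9 -202.5  271.6] yaw 84.72 z [ 0.0047  0.003  -1.    ] F [2.9 2.5 1.4] w 59.4 j [-0.52  0.34  1.32  0.    1.48 -0.43]
t 1.65 pos [ 573.4 -204.6  271.2] yaw 84.43 z [ 0.0021  0.0014 -1.    ] F [ 0.6 -0.2 -0.4] w 59.4 j [-0.53  0.34  1.32  0.    1.48 -0.43]
```

View pics/w2.png

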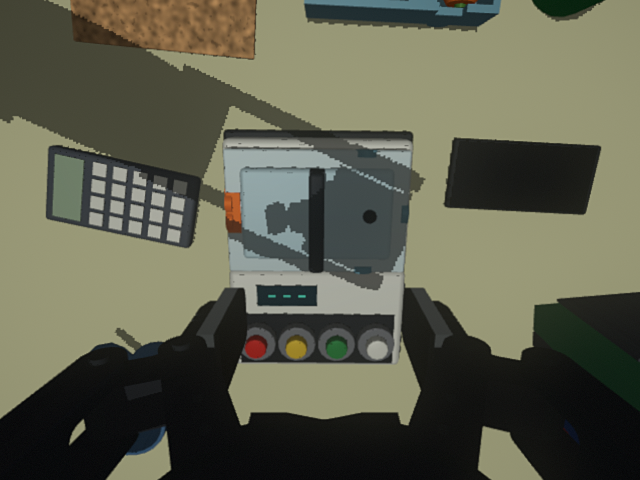

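Run:
```python
from h import *
grab('wrist','w3');grab('wrist','w3');d=grab('wrist','w3');state()
W=cloud(d);Z=W[...,2]
# heights
print('heights', Z[220,275].round(1),'handle',Z[220,316].round(1),'deck',Z[300,350].round(1),'table',Z[100,500].round(1))
def rect(name,z0,z1,u0=0,u1=640,v0=0,v1=480):
    m=np.zeros(Z.shape,np.uint8); m[v0:v1,u0:u1]=1; m&=((Z>z0)&(Z<z1)).astype(np.uint8)
    n,l,s,c=cv2.connectedComponentsWithStats(m); k=1+np.argmax(s[1:,4])
    P=W[l==k][:,:2].astype(np.float32); r=cv2.minAreaRect(P)
    print(name,s[k],np.round(r[0],1),np.round(r[1],1),round(r[2],2),'z',np.median(Z[l==k]).round(1))
rect('handle',98,140,280,360,150,290)
rect('lid',76,98,220,420,120,285)
rect('lid+',76,140,220,420,120,285)
rect('base',40,140,215,430,120,375)
hsv=cv2.cvtColor(d['image'],cv2.COLOR_RGB2HSV)
for n,(u,v) in dict(red=(255,346),yel=(295,347),gre=(336,347),whi=(377,347)).items():
    m=np.zeros(Z.shape,bool); m[v-14:v+15,u-17:u+17]=1; m&=(Z>64)
    P=W[m][:,:2].astype(np.float32); print(n,cv2.minEnclosingCircle(P),np.median(W[m],0).round(1))
```

```text
t 1.85 pos [ 569.  -208.9  271. ] yaw 83.92 z [-1.1e-03 -1.0e-04 -1.0e+00] F [-0.5 -0.5  0.3] w 59.8 j [-0.54  0.34  1.33 -0.    1.48 -0.43]
heights 82.9 handle 83.6 deck 48.2 table -1.4
handle [ 317  161   16  104 1626] [ 570.  -206.6] [79.4 11.9] 83.86 z 117.8
lid [  246   159   158    93 12501] [ 569.5 -207.6] [ 81.7 132.4] 83.86 z 84.2
lid+ [  246   159   158   106 14127] [ 569.5 -207.6] [ 81.7 132.4] 83.86 z 84.3
base [  229   130   193   229 40116] [ 564.7 -261. ] [234.1 176.8] 84.08 z 73.9
red ((515.4700927734375, -276.9160461425781), 75.27178192138672) [ 499.4 -331.7   70.6]
yel ((535.8443603515625, -342.1950988769531), 11.25037956237793) [ 534.7 -340.6   70. ]
gre ((575.2234497070312, -345.9505920410156), 10.939496994018555) [ 574.3 -344.8   69.8]
whi ((615.6751708984375, -350.18072509765625), 11.261897087097168) [ 614.4 -348.9   70. ]
```

Emit:
arm_command --deltas '[{"tx":0,"ty":0,"tz":0,"wx":0,"wy":0,"wz":0,"jaw":0.5},{"tx":0,"ty":0,"tz":0,"wx":0,"wy":0,"wz":0,"jaw":0.5},{"tx":0,"ty":0,"tz":0,"wx":0,"wy":0,"wz":0,"jaw":0.5}]'

```text
t: 2.22
eef_pos: [569.4, -209.0, 271.5]
tool_rot: [0.744, 0.669, 0.0, 0.0]
ft_force: [-0.4, -0.0, 0.3]
grip_width: 42.9
```

Run:
```python
from h import *
state();grab('wrist','w4');state();plan(570,-206.6,93,84,4)
```

```text
t 2.23 pos [ 569.4 -209.   271.5] yaw 83.92 z [ 2.e-04 -1.e-04 -1.e+00] F [-0.4 -0.   0.3] w 42.9 j [-0.54  0.34  1.33  0.    1.48 -0.43]
t 2.27 pos [ 569.5 -208.8  271.5] yaw 83.93 z [ 2.e-04 -1.e-04 -1.e+00] F [ 0.4  0.9 -0.5] w 43.0 j [-0.54  0.34  1.33  0.    1.48 -0.43]
dist 178.5 turn 0.07 n 4 total tool [  2.3   0.2 178.5]
{"tx":0.0006, "tz":0.0446}
{"tx":0.0006, "tz":0.0446}
{"tx":0.0006, "tz":0.0446}
{"tx":0.0006, "tz":0.0446}
```

```bash
cat >> h.py <<'E'
def rect(d,name,z0,z1,u0=0,u1=640,v0=0,v1=480,near=None,quiet=False,mask=None):
    W=cloud(d);Z=W[...,2]
    m=np.zeros(Z.shape,np.uint8); m[v0:v1,u0:u1]=1; m&=((Z>z0)&(Z<z1)).astype(np.uint8)
    if mask is not None: m&=mask.astype(np.uint8)
    if near is not None: m&=(np.hypot(W[...,0]-near[0],W[...,1]-near[1])<near[2]).astype(np.uint8)
    n,l,s,c=cv2.connectedComponentsWithStats(m); k=1+np.argmax(s[1:,4])
    P=W[l==k][:,:2].astype(np.float32); r=cv2.minAreaRect(P)
    print(name,s[k],np.round(r[0],1),np.round(r[1],1),round(r[2],2),'z',np.median(Z[l==k]).round(1))
    return r
E
python3 - <<'E'
from h import *
d=dict(np.load('w4.npz'))
rect(d,'handle',98,140,280,360,150,290)
rect(d,'base',40,140,215,430,120,375)
E
```

```text
handle [ 316  160   16  104 1568] [ 569.6 -206.6] [79.5 11.5] 84.02 z 117.8
base [  228   129   193   229 36737] [ 564.8 -260.7] [233.9 177. ] 84.13 z 74.3
```

Emit:
arm_command --deltas '[{"tx":0.001,"ty":0,"tz":0.05,"wx":0,"wy":0,"wz":0,"jaw":0.6},{"tx":0.001,"ty":0,"tz":0.055,"wx":0,"wy":0,"wz":0,"jaw":0.6},{"tx":0,"ty":0,"tz":0.043,"wx":0,"wy":0,"wz":0,"jaw":0.6},{"tx":0,"ty":0,"tz":0.03,"wx":0,"wy":0,"wz":0,"jaw":0.6},{"tx":0,"ty":0,"tz":0,"wx":0,"wy":0,"wz":0,"jaw":0.6},{"tx":0,"ty":0,"tz":0,"wx":0,"wy":0,"wz":0,"jaw":0.6}]' --newtons 40

```text
t: 3.02
eef_pos: [570.9, -207.0, 94.7]
tool_rot: [0.743, 0.669, 0.0, 0.001]
ft_force: [0.4, -0.9, 0.7]
grip_width: 34.0
```

Emit:
arm_command --deltas '[{"tx":0,"ty":-0.001,"tz":0.001,"wx":0,"wy":0,"wz":0,"jaw":1},{"tx":0,"ty":0,"tz":0,"wx":0,"wy":0,"wz":0,"jaw":1},{"tx":0,"ty":0,"tz":0,"wx":0,"wy":0,"wz":0,"jaw":1},{"tx":0,"ty":0,"tz":0,"wx":0,"wy":0,"wz":0,"jaw":1},{"tx":0,"ty":0,"tz":0,"wx":0,"wy":0,"wz":0,"jaw":1},{"tx":0,"ty":0,"tz":0,"wx":0,"wy":0,"wz":0,"jaw":1}]' --newtons 60

```text
t: 3.78
eef_pos: [570.0, -206.9, 94.2]
tool_rot: [0.743, 0.669, 0.0, 0.002]
ft_force: [-1.1, 0.7, 6.6]
grip_width: 10.7
```

Run:
```python
from h import *
state()
```

```text
t 3.77 pos [ 570.  -206.9   94.2] yaw 83.99 z [ 0.0029 -0.0018 -1.    ] F [-1.1  0.7  6.6] w 10.7 j [-0.53  0.47  1.57 -0.    1.09 -0.43]
```

Emit:
arm_command --deltas '[{"tx":0,"ty":0,"tz":-0.01,"wx":0,"wy":0,"wz":0,"jaw":1},{"tx":0,"ty":0,"tz":-0.025,"wx":0,"wy":0,"wz":0,"jaw":1},{"tx":0,"ty":0,"tz":-0.035,"wx":0,"wy":0,"wz":0,"jaw":1}]'

```text
t: 4.15
eef_pos: [568.0, -205.7, 162.1]
tool_rot: [0.743, 0.669, -0.001, -0.002]
ft_force: [0.5, 0.2, -1.3]
grip_width: 10.6
```

Run:
```python
from h import *
state()
d=dict(np.load('t2.npz')); W=cloud(d)
hsv=cv2.cvtColor(d['image'],cv2.COLOR_RGB2HSV)
m=np.zeros(hsv.shape[:2],bool); m[225:300,255:315]=1
print(hsv[262,285])
m&=(hsv[...,1]>90)&(hsv[...,0]<18)
ys,xs=np.nonzero(m); P=W[m][:,:2].astype(np.float32); print(cv2.minAreaRect(P))
plan(449,5,110,82,6)
```

```text
t 4.15 pos [ 568.  -205.7  162.1] yaw 83.98 z [-0.0029  0.0017 -1.    ] F [ 0.5  0.2 -1.3] w 10.6 j [-0.53  0.41  1.5   0.    1.24 -0.43]
[103  71  94]
((446.3509521484375, 30.963092803955078), (187.0664520263672, 81.1740951538086), 2.846421957015991)
dist 247.5 turn 1.99 n 6 total tool [ 197.  -140.2   52.8]
{"tx":0.0328, "ty":-0.0234, "tz":0.0088, "wx":-0.0005, "wz":0.0058}
{"tx":0.0327, "ty":-0.0236, "tz":0.0088, "wx":-0.0005, "wz":0.0058}
{"tx":0.0326, "ty":-0.0238, "tz":0.0088, "wx":-0.0005, "wz":0.0058}
{"tx":0.0324, "ty":-0.024, "tz":0.0087, "wx":-0.0005, "wz":0.0058}
{"tx":0.0323, "ty":-0.0241, "tz":0.0087, "wx":-0.0005, "wz":0.0058}
{"tx":0.0322, "ty":-0.0243, "tz":0.0087, "wx":-0.0005, "wz":0.0058}
```

Emit:
arm_command --deltas '[{"tx":0.02,"ty":-0.014,"tz":-0.01,"wx":0,"wy":0,"wz":0,"jaw":1},{"tx":0.04,"ty":-0.029,"tz":0,"wx":0,"wy":0,"wz":0.01,"jaw":1},{"tx":0.045,"ty":-0.032,"tz":0.01,"wx":0,"wy":0,"wz":0.01,"jaw":1},{"tx":0.045,"ty":-0.032,"tz":0.017,"wx":0,"wy":0,"wz":0.015,"jaw":1},{"tx":0.03,"ty":-0.022,"tz":0.018,"wx":0,"wy":0,"wz":0,"jaw":1},{"tx":0.016,"ty":-0.011,"tz":0.018,"wx":0,"wy":0,"wz":0,"jaw":1},{"tx":0,"ty":0,"tz":0,"wx":0,"wy":0,"wz":0,"jaw":1},{"tx":0,"ty":0,"tz":0,"wx":0,"wy":0,"wz":0,"jaw":1}]'

```text
t: 5.15
eef_pos: [454.7, 4.3, 110.2]
tool_rot: [0.755, 0.656, 0.0, 0.001]
ft_force: [0.4, -0.2, -1.3]
grip_width: 10.9
```

Run:
```python
from h import *
state();grab('wrist','w5')
```

```text
t 5.15 pos [454.7   4.3 110.2] yaw 81.98 z [ 1.7e-03 -8.0e-04 -1.0e+00] F [ 0.4 -0.2 -1.3] w 10.9 j [-0.24  0.21  1.92 -0.    1.   -0.1 ]
```

View pics/w5.png

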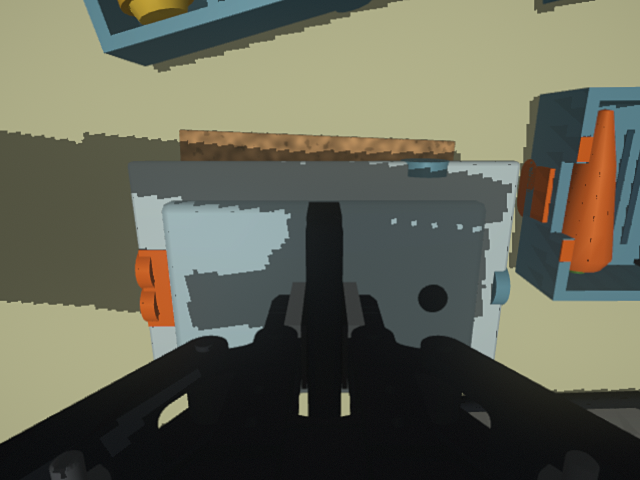

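Emit:
arm_command --deltas '[{"tx":0,"ty":-0.003,"tz":0.02,"wx":0,"wy":0,"wz":0,"jaw":1},{"tx":0,"ty":-0.002,"tz":0.03,"wx":0,"wy":0,"wz":0,"jaw":1},{"tx":0,"ty":0,"tz":0.015,"wx":0,"wy":0,"wz":0,"jaw":1},{"tx":0,"ty":0,"tz":0.004,"wx":0,"wy":0,"wz":0,"jaw":1},{"tx":0,"ty":0,"tz":0.002,"wx":0,"wy":0,"wz":0,"jaw":1},{"tx":0,"ty":0,"tz":0,"wx":0,"wy":0,"wz":0,"jaw":1}]'

```text
t: 5.95
eef_pos: [449.3, 5.4, 39.0]
tool_rot: [0.755, 0.656, 0.0, 0.001]
ft_force: [0.4, 0.4, -2.2]
grip_width: 11.1
```

Emit:
arm_command --deltas '[{"tx":0,"ty":0,"tz":0.002,"wx":0,"wy":0,"wz":0,"jaw":1},{"tx":0,"ty":0,"tz":0,"wx":0,"wy":0,"wz":0,"jaw":1}]'

```text
t: 6.2
eef_pos: [449.5, 5.5, 38.1]
tool_rot: [0.755, 0.656, 0.001, 0.001]
ft_force: [-4.0, -0.2, 12.6]
grip_width: 11.3
```

Emit:
arm_command --deltas '[{"tx":0,"ty":0,"tz":0,"wx":0,"wy":0,"wz":0,"jaw":0.65},{"tx":0,"ty":0,"tz":0,"wx":0,"wy":0,"wz":0,"jaw":0.6},{"tx":0,"ty":0,"tz":-0.015,"wx":0,"wy":0,"wz":0,"jaw":0.6},{"tx":0,"ty":0,"tz":-0.045,"wx":0,"wy":0,"wz":0,"jaw":0.6},{"tx":0.02,"ty":0,"tz":-0.055,"wx":0,"wy":0,"wz":-0.08,"jaw":0.6},{"tx":0.05,"ty":0,"tz":-0.03,"wx":0,"wy":0,"wz":-0.08,"jaw":0.6},{"tx":0.055,"ty":0,"tz":-0.015,"wx":0,"wy":0,"wz":-0.1,"jaw":0.6},{"tx":0.03,"ty":0,"tz":0,"wx":0,"wy":0,"wz":0,"jaw":0.6},{"tx":0.015,"ty":0,"tz":0,"wx":0,"wy":0,"wz":0,"jaw":0.6},{"tx":0,"ty":0,"tz":0,"wx":0,"wy":0,"wz":0,"jaw":0.6}]'

```text
t: 7.45
eef_pos: [447.5, 175.4, 195.9]
tool_rot: [0.663, 0.749, -0.0, -0.0]
ft_force: [-0.1, -0.7, -0.3]
grip_width: 33.9
```

Run:
```python
from h import *
state();plan(443,182,200,96.8)
```

```text
t 7.45 pos [447.5 175.4 195.9] yaw 96.96 z [-8.e-04 -4.e-04 -1.e+00] F [-0.1 -0.7 -0.3] w 33.9 j [ 0.14  0.16  1.75 -0.    1.23  0.02]
dist 9.0 turn 0.17 n 1 total tool [ 7.1 -3.7 -4.1]
{"tx":0.0071, "ty":-0.0037, "tz":-0.0041, "wx":-0.0009, "wz":0.0028}
```

Emit:
arm_command --deltas '[{"tx":0.007,"ty":-0.004,"tz":-0.004,"wx":0,"wy":0,"wz":0,"jaw":0.65},{"tx":0,"ty":0,"tz":0,"wx":0,"wy":0,"wz":0,"jaw":0.65},{"tx":0,"ty":0,"tz":0,"wx":0,"wy":0,"wz":0,"jaw":0.65}]'

```text
t: 7.82
eef_pos: [443.2, 181.0, 200.4]
tool_rot: [0.664, 0.748, 0.0, 0.0]
ft_force: [0.2, -0.5, -0.2]
grip_width: 29.6
```

Run:
```python
from h import *
state();grab('wrist','w6');grab('top','t6')
```

```text
t 7.83 pos [443.2 181.  200.4] yaw 96.83 z [ 2.e-04 -1.e-04 -1.e+00] F [ 0.2 -0.5 -0.2] w 29.6 j [ 0.15  0.15  1.75 -0.    1.24  0.04]
```

View pics/w6.png

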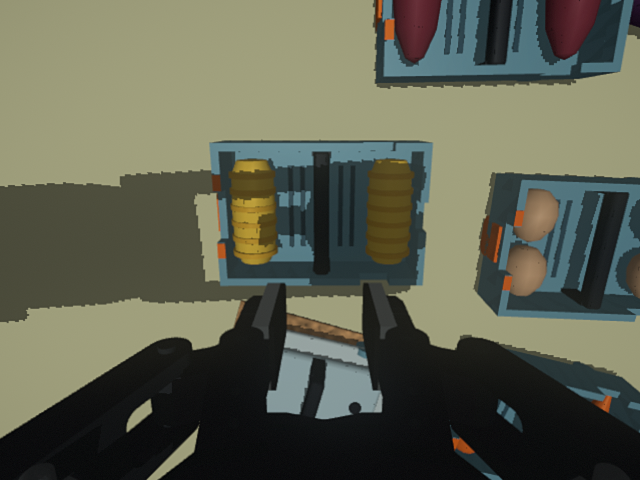

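View pics/t6.png

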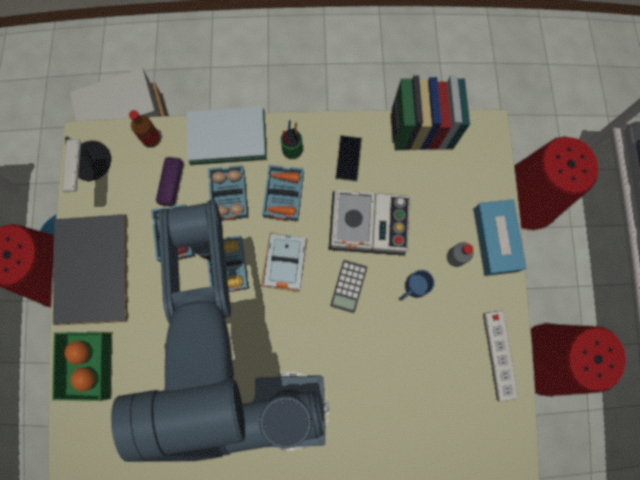

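```bash
cat >> h.py <<'E'
def tray(d,near,z0=44,z1=66,zc=20,hz=41):
    g=d['image'].max(2)
    r=rect(d,'rim',z0,z1,v1=300,near=(near[0],near[1],112))
    W=cloud(d)
    # handle: dark px with height within handle top, elongated
    hr=rect(d,'bar',hz-5,hz+16,v1=300,near=(near[0],near[1],60),mask=g<60)
    return r,hr
E
python3 - <<'E'
from h import *
d=dict(np.load('w6.npz')); tray(d,(443,182))
W=cloud(d); print(W[215,322],W[145,300],W[100,200])
E
```

```text
rim [ 209  142  154  143 5517] [415.9 179.4] [110.8 110.1] 6.78 z 50.9
bar [ 279  152   89  127 2505] [445.3 181.1] [71.2 98.8] 4.03 z 46.8
[441.81890492 182.94136292  46.93630694] [420.07573277 233.29721953  52.42742607] [331.87235016 256.44775593  -1.30051785]
```

```bash
cat >> h.py <<'E'
def tray(d,near,yaw,z0=47,z1=60,b0=43,b1=60,v1=300):
    """near guess, yaw guess (deg). local-frame fit using percentile edges"""
    W=cloud(d); Z=W[...,2].copy(); Z[v1:]=np.nan
    for it in range(4):
        a=np.radians(yaw); L=np.dstack([(W[...,0]-near[0])*np.cos(a)+(W[...,1]-near[1])*np.sin(a),-(W[...,0]-near[0])*np.sin(a)+(W[...,1]-near[1])*np.cos(a)])
        m=(Z>z0)&(Z<z1)&(abs(L[...,0])<88)&(abs(L[...,1])<63)
        P=W[m][:,:2].astype(np.float32); r=cv2.minAreaRect(P)
        ang=r[2]; s=r[1]
        if s[0]<s[1]: ang-=90
        yaw=(ang+45)%90-45
        near=r[0]
    print('rim n',m.sum(),np.round(r[0],1),np.round(r[1],1),'yaw',round(yaw,2),'z',np.median(Z[m]).round(1))
    a=np.radians(yaw); L=np.dstack([(W[...,0]-near[0])*np.cos(a)+(W[...,1]-near[1])*np.sin(a),-(W[...,0]-near[0])*np.sin(a)+(W[...,1]-near[1])*np.cos(a)])
    m=(Z>b0)&(Z<b1)&(abs(L[...,0])<13)&(abs(L[...,1])<47)
    r2=cv2.minAreaRect(W[m][:,:2].astype(np.float32))
    print('bar n',m.sum(),np.round(r2[0],1),np.round(r2[1],1),round(r2[2],2),'z',np.median(Z[m]).round(1),'local',L[m].mean(0).round(1))
    return r,yaw,r2
E
python3 - <<'E'
from h import *
d=dict(np.load('w6.npz')); tray(d,(443,182),6.8)
E
```

```text
rim n 6774 [441.  182.4] [161.5 110.1] yaw 6.78 z 51.6
bar n 1876 [440.6 182.3] [11.9 93.9] 6.93 z 46.9 local [-0.2  1.9]
```

Emit:
arm_command --deltas '[{"tx":0.0015,"ty":-0.002,"tz":0.05,"wx":0,"wy":0,"wz":0,"jaw":0.65},{"tx":0,"ty":0,"tz":0.05,"wx":0,"wy":0,"wz":0,"jaw":0.65},{"tx":0,"ty":0,"tz":0.04,"wx":0,"wy":0,"wz":0,"jaw":0.65},{"tx":0,"ty":0,"tz":0.025,"wx":0,"wy":0,"wz":0,"jaw":0.65},{"tx":0,"ty":0,"tz":0.011,"wx":0,"wy":0,"wz":0,"jaw":0.65},{"tx":0,"ty":0,"tz":0,"wx":0,"wy":0,"wz":0,"jaw":0.65},{"tx":0,"ty":0,"tz":0,"wx":0,"wy":0,"wz":0,"jaw":0.65}]'

```text
t: 8.8
eef_pos: [441.9, 183.0, 25.3]
tool_rot: [0.663, 0.748, 0.001, 0.001]
ft_force: [-0.3, 0.6, 0.2]
grip_width: 29.8
```

Run:
```python
from h import *
state();plan(441,182.4,24,96.85)
```

```text
t 8.8 pos [441.9 183.   25.3] yaw 96.87 z [ 2.e-03  3.e-04 -1.e+00] F [-0.3  0.6  0.2] w 29.8 j [0.16 0.38 1.95 0.   0.8  0.04]
dist 1.7 turn 0.12 n 1 total tool [-0.5 -0.9  1.3]
{"tx":-0.0005, "ty":-0.0009, "tz":0.0013, "wx":0.0021}
```

Emit:
arm_command --deltas '[{"tx":-0.0005,"ty":-0.001,"tz":0.001,"wx":0.002,"wy":0,"wz":0,"jaw":0.65},{"tx":0,"ty":0,"tz":0,"wx":0,"wy":0,"wz":0,"jaw":1},{"tx":0,"ty":0,"tz":0,"wx":0,"wy":0,"wz":0,"jaw":1},{"tx":0,"ty":0,"tz":0,"wx":0,"wy":0,"wz":0,"jaw":1},{"tx":0,"ty":0,"tz":0,"wx":0,"wy":0,"wz":0,"jaw":1}]' --newtons 80

```text
t: 9.43
eef_pos: [440.3, 182.3, 24.1]
tool_rot: [0.663, 0.748, -0.0, -0.0]
ft_force: [-1.3, -0.7, 6.4]
grip_width: 10.6
```

Run:
```python
from h import *
state()
```

```text
t 9.43 pos [440.3 182.3  24.1] yaw 96.88 z [-9.e-04 -1.e-04 -1.e+00] F [-1.3 -0.7  6.4] w 10.6 j [0.16 0.38 1.96 0.   0.8  0.04]
```

Emit:
arm_command --deltas '[{"tx":0,"ty":0,"tz":-0.01,"wx":0,"wy":0,"wz":0,"jaw":1},{"tx":0,"ty":0,"tz":-0.03,"wx":0,"wy":0,"wz":0,"jaw":1},{"tx":0,"ty":0,"tz":-0.045,"wx":0,"wy":0,"wz":0,"jaw":1},{"tx":0,"ty":0,"tz":-0.04,"wx":0,"wy":0,"wz":0,"jaw":1}]'

```text
t: 9.93
eef_pos: [439.6, 182.2, 149.6]
tool_rot: [0.663, 0.748, -0.001, -0.001]
ft_force: [0.8, 0.6, -4.5]
grip_width: 10.9
```

Run:
```python
from h import *
state();plan(570,-206.8,150,84,9)
```

```text
t 9.93 pos [439.6 182.2 149.6] yaw 96.88 z [-2.9e-03 -4.0e-04 -1.0e+00] F [ 0.8  0.6 -4.5] w 10.9 j [0.16 0.2  1.82 0.   1.12 0.04]
dist 410.3 turn 12.88 n 9 total tool [-401.8   82.9   -0.6]
{"tx":-0.0446, "ty":0.0092, "wz":0.025}
{"tx":-0.0444, "ty":0.0103, "wz":0.025}
{"tx":-0.0441, "ty":0.0114, "wz":0.025}
{"tx":-0.0438, "ty":0.0125, "wz":0.025}
{"tx":-0.0435, "ty":0.0136, "wz":0.025}
{"tx":-0.0431, "ty":0.0147, "wz":0.025}
{"tx":-0.0428, "ty":0.0158, "wz":0.025}
{"tx":-0.0424, "ty":0.0168, "wz":0.025}
{"tx":-0.0419, "ty":0.0179, "wz":0.025}
```

Emit:
arm_command --deltas '[{"tx":-0.03,"ty":0.006,"tz":-0.01,"wx":0,"wy":0,"wz":0.02,"jaw":1},{"tx":-0.045,"ty":0.01,"tz":-0.01,"wx":0,"wy":0,"wz":0.025,"jaw":1},{"tx":-0.05,"ty":0.013,"tz":0,"wx":0,"wy":0,"wz":0.025,"jaw":1},{"tx":-0.055,"ty":0.016,"tz":0,"wx":0,"wy":0,"wz":0.03,"jaw":1},{"tx":-0.055,"ty":0.018,"tz":0,"wx":0,"wy":0,"wz":0.03,"jaw":1},{"tx":-0.055,"ty":0.019,"tz":0,"wx":0,"wy":0,"wz":0.03,"jaw":1},{"tx":-0.05,"ty":0.018,"tz":0.01,"wx":0,"wy":0,"wz":0.03,"jaw":1},{"tx":-0.035,"ty":0.014,"tz":0.01,"wx":0,"wy":0,"wz":0.02,"jaw":1},{"tx":-0.015,"ty":0.006,"tz":0,"wx":0,"wy":0,"wz":0.015,"jaw":1},{"tx":0,"ty":0,"tz":0,"wx":0,"wy":0,"wz":0,"jaw":1}]'

```text
t: 11.18
eef_pos: [569.0, -205.8, 147.9]
tool_rot: [0.744, 0.669, -0.001, -0.001]
ft_force: [1.3, -0.2, -4.9]
grip_width: 10.2
```

Run:
```python
from h import *
state();plan(570,-206.8,100,84,1)
```

```text
t 11.18 pos [ 569.  -205.8  147.9] yaw 83.91 z [-2.9e-03  6.0e-04 -1.0e+00] F [ 1.3 -0.2 -4.9] w 10.2 j [-0.53  0.42  1.51 -0.    1.21 -0.42]
dist 47.9 turn 0.19 n 1 total tool [-0.9  1.2 47.9]
{"tx":-0.0009, "ty":0.0012, "tz":0.0479, "wx":-0.0029, "wz":-0.0015}
```

Emit:
arm_command --deltas '[{"tx":-0.001,"ty":0.001,"tz":0.025,"wx":0,"wy":0,"wz":-0.001,"jaw":1},{"tx":0,"ty":0,"tz":0.018,"wx":0,"wy":0,"wz":0,"jaw":1},{"tx":0,"ty":0,"tz":0,"wx":0,"wy":0,"wz":0,"jaw":1},{"tx":0,"ty":0,"tz":0,"wx":0,"wy":0,"wz":0,"jaw":1}]'

```text
t: 11.68
eef_pos: [570.6, -205.7, 106.3]
tool_rot: [0.742, 0.67, -0.001, -0.0]
ft_force: [0.7, -0.2, -5.0]
grip_width: 10.6
```

Run:
```python
from h import *
state();plan(570,-206.8,84,84,1);grab('wrist','w7')
```

```text
t 11.68 pos [ 570.6 -205.7  106.3] yaw 84.12 z [-9.e-04 -6.e-04 -1.e+00] F [ 0.7 -0.2 -5. ] w 10.6 j [-0.53  0.46  1.56 -0.    1.12 -0.43]
dist 22.4 turn 0.13 n 1 total tool [-1.2 -0.4 22.3]
{"tx":-0.0012, "tz":0.0223, "wx":-0.0008, "wy":0.0007, "wz":0.0021}
```

View pics/w7.png

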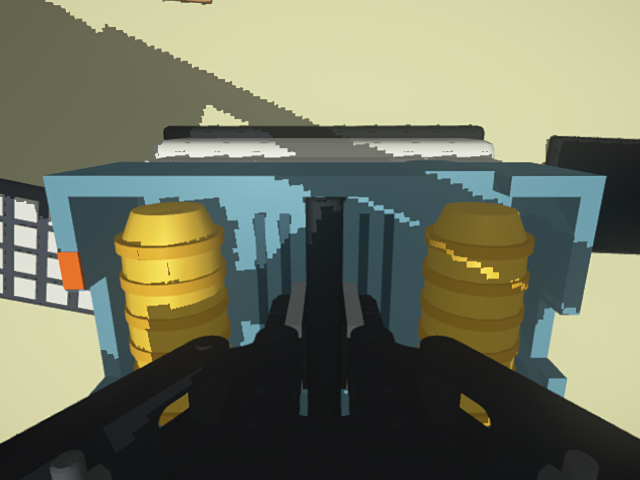

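Emit:
arm_command --deltas '[{"tx":-0.001,"ty":-0.0005,"tz":0.006,"wx":0,"wy":0,"wz":0.002,"jaw":1},{"tx":0,"ty":0,"tz":0.006,"wx":0,"wy":0,"wz":0,"jaw":1},{"tx":0,"ty":0,"tz":0.004,"wx":0,"wy":0,"wz":0,"jaw":1},{"tx":0,"ty":0,"tz":0.003,"wx":0,"wy":0,"wz":0,"jaw":1},{"tx":0,"ty":0,"tz":0,"wx":0,"wy":0,"wz":0,"jaw":1}]'

```text
t: 12.35
eef_pos: [569.3, -207.5, 85.7]
tool_rot: [0.744, 0.669, -0.001, -0.001]
ft_force: [-0.3, 0.2, -5.3]
grip_width: 10.6
```

Run:
```python
from h import *
state();plan(570,-206.8,84,84,1)
```

```text
t 12.35 pos [ 569.3 -207.5   85.7] yaw 83.92 z [-2.6e-03  2.0e-04 -1.0e+00] F [-0.3  0.2 -5.3] w 10.6 j [-0.53  0.49  1.58 -0.    1.08 -0.43]
dist 2.0 turn 0.17 n 1 total tool [0.8 0.7 1.7]
{"tx":0.0008, "ty":0.0007, "tz":0.0017, "wx":-0.0026, "wz":-0.0014}
```

Emit:
arm_command --deltas '[{"tx":0.0005,"ty":0.0005,"tz":0.002,"wx":-0.002,"wy":0,"wz":0,"jaw":1},{"tx":0,"ty":0,"tz":0.001,"wx":0,"wy":0,"wz":0,"jaw":1},{"tx":0,"ty":0,"tz":0,"wx":0,"wy":0,"wz":0,"jaw":1}]'

```text
t: 12.72
eef_pos: [570.4, -207.3, 84.2]
tool_rot: [0.744, 0.669, 0.0, 0.001]
ft_force: [-2.2, 1.0, 3.7]
grip_width: 10.2
```

Run:
```python
from h import *
state()
```

```text
t 12.72 pos [ 570.4 -207.3   84.2] yaw 83.93 z [ 0.0012 -0.0012 -1.    ] F [-2.2  1.   3.7] w 10.2 j [-0.53  0.49  1.58 -0.    1.07 -0.43]
```

Emit:
arm_command --deltas '[{"tx":0,"ty":0,"tz":0.001,"wx":0,"wy":0,"wz":0,"jaw":0.65},{"tx":0,"ty":0,"tz":0,"wx":0,"wy":0,"wz":0,"jaw":0.65},{"tx":0,"ty":0,"tz":-0.01,"wx":0,"wy":0,"wz":0,"jaw":0.65},{"tx":0,"ty":0,"tz":-0.035,"wx":0,"wy":0,"wz":0,"jaw":0.65},{"tx":0,"ty":0,"tz":-0.05,"wx":0,"wy":0,"wz":0,"jaw":0.65},{"tx":0,"ty":0,"tz":-0.045,"wx":0,"wy":0,"wz":0,"jaw":0.65},{"tx":0,"ty":0,"tz":-0.02,"wx":0,"wy":0,"wz":0,"jaw":0.65},{"tx":0,"ty":0,"tz":0,"wx":0,"wy":0,"wz":0,"jaw":0.65}]'

```text
t: 13.72
eef_pos: [571.1, -207.6, 244.9]
tool_rot: [0.744, 0.669, 0.001, 0.003]
ft_force: [0.6, 0.0, 0.2]
grip_width: 29.9
```

Run:
```python
from h import *
state();d=grab('wrist','w8');tray(d,(570,-207),-6,105,120,102,115)
plan(661,6,200,81.8)
```

```text
t 13.72 pos [ 571.1 -207.6  244.9] yaw 83.93 z [ 0.0045 -0.0031 -1.    ] F [0.6 0.  0.2] w 29.9 j [-0.53  0.35  1.37 -0.    1.41 -0.43]
rim n 11380 [ 570.5 -207.5] [110.4 161.3] yaw -6.17 z 107.9
bar n 2004 [ 570.3 -207.5] [93.9 11.5] 83.61 z 106.9 local [-0.3  1.8]
dist 235.6 turn 2.13 n 4 total tool [221.6  67.6  42.8]
{"tx":0.0554, "ty":0.0169, "tz":0.0107, "wz":0.0093}
{"tx":0.0556, "ty":0.0164, "tz":0.0107, "wz":0.0093}
{"tx":0.0557, "ty":0.0159, "tz":0.0107, "wz":0.0093}
{"tx":0.0558, "ty":0.0154, "tz":0.0107, "wz":0.0093}
```

View pics/w8.png

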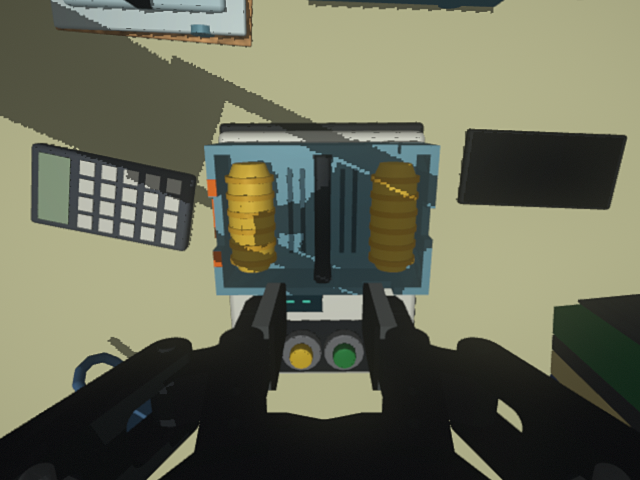

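Emit:
arm_command --deltas '[{"tx":0.03,"ty":0.01,"tz":0.004,"wx":0,"wy":0,"wz":0.007,"jaw":0.65},{"tx":0.055,"ty":0.017,"tz":0.01,"wx":0,"wy":0,"wz":0.01,"jaw":0.65},{"tx":0.058,"ty":0.017,"tz":0.012,"wx":0,"wy":0,"wz":0.01,"jaw":0.65},{"tx":0.05,"ty":0.014,"tz":0.012,"wx":0,"wy":0,"wz":0.01,"jaw":0.65},{"tx":0.029,"ty":0.007,"tz":0.005,"wx":0,"wy":0,"wz":0,"jaw":0.65},{"tx":0,"ty":0,"tz":0,"wx":0,"wy":0,"wz":0,"jaw":0.65},{"tx":0,"ty":0,"tz":0,"wx":0,"wy":0,"wz":0,"jaw":0.65},{"tx":0,"ty":0,"tz":0,"wx":0,"wy":0,"wz":0,"jaw":0.65}]'

```text
t: 14.78
eef_pos: [661.5, 4.0, 198.9]
tool_rot: [0.756, 0.654, -0.0, 0.0]
ft_force: [-0.4, -0.6, 1.8]
grip_width: 29.8
```

```bash
cat >> h.py <<'E'
def look(tag,near,yaw,zt=24):
    state();d=grab('wrist',tag); r,y,r2=tray(d,near,yaw)
    c=(np.array(r[0])+np.array(r2[0]))/2
    print('centre',c.round(1)); plan(c[0],c[1],zt,90+y,1)
E
python3 - <<'E'
from h import *
look('w9',(661,6),-8.2)
E
```

```text
t 14.78 pos [661.5   4.  198.9] yaw 81.72 z [-4.e-04 -7.e-04 -1.e+00] F [-0.4 -0.6  1.8] w 29.8 j [-0.16  0.48  1.29 -0.    1.37 -0.02]
rim n 5893 [662.5   6.3] [110.3 161.2] yaw -8.04 z 51.9
bar n 1919 [662.1   6.4] [93.9 12. ] 81.97 z 46.9 local [-0.2  1.9]
centre [662.3   6.3]
dist 175.2 turn 0.26 n 1 total tool [  2.5   0.4 175.1]
{"tx":0.0025, "tz":0.1751, "wy":0.0007, "wz":-0.0044}
```

View pics/w9.png

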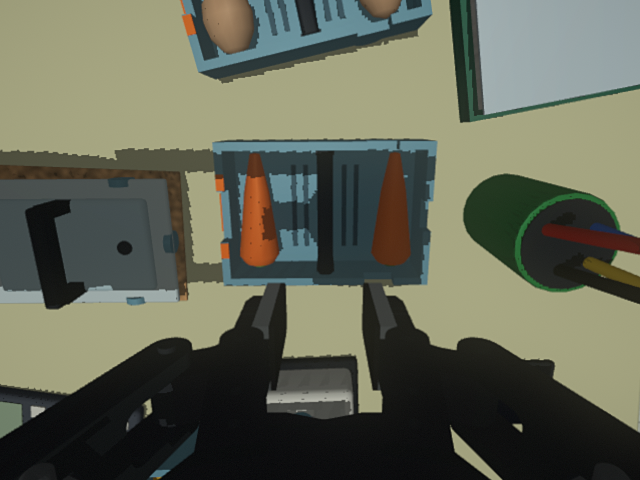

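Emit:
arm_command --deltas '[{"tx":0.002,"ty":0.0005,"tz":0.05,"wx":0,"wy":0,"wz":-0.004,"jaw":0.65},{"tx":0.0005,"ty":0,"tz":0.05,"wx":0,"wy":0,"wz":0,"jaw":0.65},{"tx":0,"ty":0,"tz":0.04,"wx":0,"wy":0,"wz":0,"jaw":0.65},{"tx":0,"ty":0,"tz":0.024,"wx":0,"wy":0,"wz":0,"jaw":0.65},{"tx":0,"ty":0,"tz":0.011,"wx":0,"wy":0,"wz":0,"jaw":0.65},{"tx":0,"ty":0,"tz":0,"wx":0,"wy":0,"wz":0,"jaw":0.65},{"tx":0,"ty":0,"tz":0,"wx":0,"wy":0,"wz":0,"jaw":0.65}]'

```text
t: 15.7
eef_pos: [663.7, 7.3, 25.6]
tool_rot: [0.755, 0.656, 0.001, 0.001]
ft_force: [-0.8, -0.6, 1.1]
grip_width: 30.4
```

Run:
```python
from h import *
state();plan(662.3,6.3,24,82)
```

```text
t 15.7 pos [663.7   7.3  25.6] yaw 82.02 z [ 2.6e-03 -9.0e-04 -1.0e+00] F [-0.8 -0.6  1.1] w 30.4 j [-0.16  0.64  1.47 -0.    1.03 -0.02]
dist 2.4 turn 0.16 n 1 total tool [-1.2 -1.3  1.6]
{"tx":-0.0012, "ty":-0.0013, "tz":0.0016, "wx":0.0027, "wy":0.0005}
```

Emit:
arm_command --deltas '[{"tx":-0.001,"ty":-0.001,"tz":0.001,"wx":0,"wy":0,"wz":0,"jaw":0.65},{"tx":0,"ty":0,"tz":0,"wx":0,"wy":0,"wz":0,"jaw":1},{"tx":0,"ty":0,"tz":0,"wx":0,"wy":0,"wz":0,"jaw":1},{"tx":0,"ty":0,"tz":0,"wx":0,"wy":0,"wz":0,"jaw":1},{"tx":0,"ty":0,"tz":0,"wx":0,"wy":0,"wz":0,"jaw":1}]' --newtons 80

```text
t: 16.32
eef_pos: [661.9, 6.8, 24.0]
tool_rot: [0.754, 0.656, 0.0, 0.001]
ft_force: [-0.8, 0.4, 6.4]
grip_width: 10.7
```

Run:
```python
from h import *
state()
```

```text
t 16.32 pos [661.9   6.8  24. ] yaw 82.04 z [ 1.1e-03 -8.0e-04 -1.0e+00] F [-0.8  0.4  6.4] w 10.7 j [-0.16  0.64  1.48 -0.    1.02 -0.02]
```

Emit:
arm_command --deltas '[{"tx":0,"ty":0,"tz":-0.01,"wx":0,"wy":0,"wz":0,"jaw":1},{"tx":0,"ty":0,"tz":-0.03,"wx":0,"wy":0,"wz":0,"jaw":1},{"tx":0,"ty":0,"tz":-0.05,"wx":0,"wy":0,"wz":0,"jaw":1},{"tx":0,"ty":0,"tz":-0.05,"wx":0,"wy":0,"wz":0,"jaw":1},{"tx":-0.01,"ty":-0.004,"tz":-0.04,"wx":0,"wy":0,"wz":-0.01,"jaw":1}]'

```text
t: 16.95
eef_pos: [656.2, -1.8, 204.9]
tool_rot: [0.751, 0.661, 0.0, 0.0]
ft_force: [0.4, 0.8, -4.3]
grip_width: 10.3
```

Run:
```python
from h import *
state();plan(570.3,-206.9,180,83.9,5)
```

```text
t 16.95 pos [656.2  -1.8 204.9] yaw 82.68 z [ 7.e-04 -2.e-04 -1.e+00] F [ 0.4  0.8 -4.3] w 10.3 j [-0.17  0.47  1.3  -0.    1.38 -0.04]
dist 223.7 turn 1.22 n 5 total tool [-214.4  -59.1   24.9]
{"tx":-0.0429, "ty":-0.0118, "tz":0.005, "wz":-0.0043}
{"tx":-0.0428, "ty":-0.012, "tz":0.005, "wz":-0.0043}
{"tx":-0.0428, "ty":-0.0122, "tz":0.005, "wz":-0.0043}
{"tx":-0.0427, "ty":-0.0124, "tz":0.005, "wz":-0.0043}
{"tx":-0.0427, "ty":-0.0126, "tz":0.005, "wz":-0.0043}
```

Emit:
arm_command --deltas '[{"tx":-0.03,"ty":-0.008,"tz":0.002,"wx":0,"wy":0,"wz":-0.004,"jaw":1},{"tx":-0.05,"ty":-0.014,"tz":0.005,"wx":0,"wy":0,"wz":-0.006,"jaw":1},{"tx":-0.055,"ty":-0.015,"tz":0.006,"wx":0,"wy":0,"wz":-0.006,"jaw":1},{"tx":-0.045,"ty":-0.013,"tz":0.006,"wx":0,"wy":0,"wz":-0.005,"jaw":1},{"tx":-0.025,"ty":-0.007,"tz":0.006,"wx":0,"wy":0,"wz":0,"jaw":1},{"tx":-0.009,"ty":-0.002,"tz":0.01,"wx":0,"wy":0,"wz":0,"jaw":1},{"tx":0,"ty":0,"tz":0.015,"wx":0,"wy":0,"wz":0,"jaw":1},{"tx":0,"ty":0,"tz":0,"wx":0,"wy":0,"wz":0,"jaw":1},{"tx":0,"ty":0,"tz":0,"wx":0,"wy":0,"wz":0,"jaw":1}]'

```text
t: 18.08
eef_pos: [572.7, -206.7, 153.0]
tool_rot: [0.744, 0.669, -0.0, -0.0]
ft_force: [-0.1, 0.2, -3.4]
grip_width: 10.6
```

Run:
```python
from h import *
state();plan(570.3,-206.9,128,83.9,1); grab('wrist','w10')
```

```text
t 18.07 pos [ 572.7 -206.7  153. ] yaw 83.9 z [-2.e-04 -0.e+00 -1.e+00] F [-0.1  0.2 -3.4] w 10.6 j [-0.53  0.42  1.5  -0.    1.22 -0.42]
dist 25.1 turn 0.01 n 1 total tool [-0.4 -2.3 25. ]
{"ty":-0.0023, "tz":0.025}
```

View pics/w10.png

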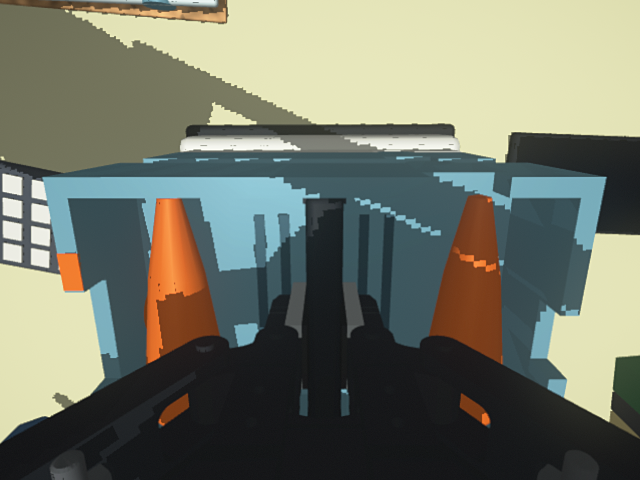

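Emit:
arm_command --deltas '[{"tx":-0.0005,"ty":-0.0025,"tz":0.005,"wx":0,"wy":0,"wz":0,"jaw":1},{"tx":0,"ty":0,"tz":0.005,"wx":0,"wy":0,"wz":0,"jaw":1},{"tx":0,"ty":0,"tz":0.004,"wx":0,"wy":0,"wz":0,"jaw":1},{"tx":0,"ty":0,"tz":0,"wx":0,"wy":0,"wz":0,"jaw":1},{"tx":0,"ty":0,"tz":0,"wx":0,"wy":0,"wz":0,"jaw":1}]'

```text
t: 18.75
eef_pos: [569.7, -208.3, 139.2]
tool_rot: [0.744, 0.668, -0.0, 0.0]
ft_force: [-1.3, -0.6, -4.5]
grip_width: 10.3
```

Run:
```python
from h import *
state();plan(570.3,-206.9,128,83.9,1)
```

```text
t 18.75 pos [ 569.7 -208.3  139.2] yaw 83.81 z [ 1.e-04 -5.e-04 -1.e+00] F [-1.3 -0.6 -4.5] w 10.3 j [-0.53  0.43  1.52 -0.    1.19 -0.43]
dist 11.3 turn 0.1 n 1 total tool [ 1.4  0.4 11.2]
{"tx":0.0014, "tz":0.0112, "wy":0.0005, "wz":-0.0017}
```

Emit:
arm_command --deltas '[{"tx":0.001,"ty":0.0005,"tz":0.001,"wx":0,"wy":0,"wz":-0.001,"jaw":1},{"tx":0,"ty":0,"tz":0.003,"wx":0,"wy":0,"wz":0,"jaw":1},{"tx":0,"ty":0,"tz":0.003,"wx":0,"wy":0,"wz":0,"jaw":1},{"tx":0,"ty":0,"tz":0.003,"wx":0,"wy":0,"wz":0,"jaw":1},{"tx":0,"ty":0,"tz":0.002,"wx":0,"wy":0,"wz":0,"jaw":1},{"tx":0,"ty":0,"tz":0,"wx":0,"wy":0,"wz":0,"jaw":1}]'

```text
t: 19.5
eef_pos: [570.2, -207.2, 128.0]
tool_rot: [0.744, 0.668, -0.0, 0.0]
ft_force: [-2.7, 0.3, 4.6]
grip_width: 10.5
```

Run:
```python
from h import *
state();plan(570.3,-206.9,128,83.9,1)
```

```text
t 19.5 pos [ 570.2 -207.2  128. ] yaw 83.87 z [ 2.e-04 -7.e-04 -1.e+00] F [-2.7  0.3  4.6] w 10.5 j [-0.53  0.44  1.53 -0.    1.17 -0.42]
dist 0.3 turn 0.05 n 1 total tool [0.3 0.1 0. ]
{"wy":0.0006, "wz":-0.0005}
```

Emit:
arm_command --deltas '[{"tx":0,"ty":0,"tz":0.001,"wx":0,"wy":0,"wz":0,"jaw":0.65},{"tx":0,"ty":0,"tz":0,"wx":0,"wy":0,"wz":0,"jaw":0.65},{"tx":0,"ty":0,"tz":-0.01,"wx":0,"wy":0,"wz":0,"jaw":0.65},{"tx":0,"ty":0,"tz":-0.035,"wx":0,"wy":0,"wz":0,"jaw":0.65},{"tx":0,"ty":0,"tz":-0.05,"wx":0,"wy":0,"wz":0,"jaw":0.65},{"tx":0,"ty":0,"tz":-0.045,"wx":0,"wy":0,"wz":0,"jaw":0.65},{"tx":0,"ty":0,"tz":-0.02,"wx":0,"wy":0,"wz":0,"jaw":0.65},{"tx":0,"ty":0,"tz":0,"wx":0,"wy":0,"wz":0,"jaw":0.65},{"tx":0,"ty":0,"tz":0,"wx":0,"wy":0,"wz":0,"jaw":0.65}]'

```text
t: 20.62
eef_pos: [569.8, -206.9, 285.1]
tool_rot: [0.744, 0.668, -0.0, -0.001]
ft_force: [0.3, -0.7, -0.0]
grip_width: 29.7
```

Run:
```python
from h import *
state();d=grab('wrist','w11');tray(d,(570,-207),-6,149,164,146,159)
plan(665.5,178,200,94.3,9)
```

```text
t 20.62 pos [ 569.8 -206.9  285.1] yaw 83.87 z [-1.3e-03  3.0e-04 -1.0e+00] F [ 0.3 -0.7 -0. ] w 29.7 j [-0.53  0.33  1.3  -0.    1.51 -0.42]
rim n 7789 [ 570.4 -207.5] [110.  160.9] yaw -6.24 z 155.7
bar n 2050 [ 569.9 -207.6] [93.5 11.5] 84.15 z 150.9 local [-0.4  2.1]
dist 405.5 turn 10.43 n 9 total tool [392.8  54.4  84.7]
{"tx":0.0436, "ty":0.006, "tz":0.0094, "wz":-0.0202}
{"tx":0.0435, "ty":0.0069, "tz":0.0094, "wz":-0.0202}
{"tx":0.0434, "ty":0.0078, "tz":0.0094, "wz":-0.0202}
{"tx":0.0432, "ty":0.0087, "tz":0.0094, "wz":-0.0202}
{"tx":0.043, "ty":0.0095, "tz":0.0094, "wz":-0.0202}
{"tx":0.0428, "ty":0.0104, "tz":0.0094, "wz":-0.0202}
{"tx":0.0426, "ty":0.0113, "tz":0.0094, "wz":-0.0202}
{"tx":0.0424, "ty":0.0121, "tz":0.0094, "wz":-0.0202}
{"tx":0.0421, "ty":0.013, "tz":0.0094, "wz":-0.0202}
```

Seated (bar top 150.9 = 106.9 + 44). On to the egg tray.

Emit:
arm_command --deltas '[{"tx":0.025,"ty":0.003,"tz":0.003,"wx":0,"wy":0,"wz":-0.01,"jaw":0.65},{"tx":0.045,"ty":0.006,"tz":0.008,"wx":0,"wy":0,"wz":-0.022,"jaw":0.65},{"tx":0.055,"ty":0.009,"tz":0.012,"wx":0,"wy":0,"wz":-0.026,"jaw":0.65},{"tx":0.055,"ty":0.01,"tz":0.012,"wx":0,"wy":0,"wz":-0.026,"jaw":0.65},{"tx":0.055,"ty":0.012,"tz":0.012,"wx":0,"wy":0,"wz":-0.026,"jaw":0.65},{"tx":0.055,"ty":0.014,"tz":0.012,"wx":0,"wy":0,"wz":-0.026,"jaw":0.65},{"tx":0.05,"ty":0.015,"tz":0.012,"wx":0,"wy":0,"wz":-0.026,"jaw":0.65},{"tx":0.035,"ty":0.011,"tz":0.01,"wx":0,"wy":0,"wz":-0.02,"jaw":0.65},{"tx":0.014,"ty":0.005,"tz":0.004,"wx":0,"wy":0,"wz":0,"jaw":0.65},{"tx":0,"ty":0,"tz":0,"wx":0,"wy":0,"wz":0,"jaw":0.65}]'

```text
t: 21.92
eef_pos: [665.1, 180.4, 199.5]
tool_rot: [0.68, 0.733, -0.001, -0.001]
ft_force: [-0.2, -1.2, 0.1]
grip_width: 29.7
```

Emit:
arm_command --deltas '[{"tx":0,"ty":0,"tz":0,"wx":0,"wy":0,"wz":0,"jaw":0.65},{"tx":0,"ty":0,"tz":0,"wx":0,"wy":0,"wz":0,"jaw":0.65}]'

```text
t: 22.18
eef_pos: [665.9, 178.6, 201.7]
tool_rot: [0.681, 0.732, 0.0, 0.001]
ft_force: [-0.5, 0.7, -0.0]
grip_width: 30.1
```

Run:
```python
from h import *
look('w12',(664,178),4.3)
```

```text
t 22.18 pos [665.9 178.6 201.7] yaw 94.19 z [ 9.e-04 -7.e-04 -1.e+00] F [-0.5  0.7 -0. ] w 30.1 j [ 0.1   0.53  1.2  -0.    1.41  0.03]
rim n 5828 [667.4 179.2] [161.2 110.6] yaw 4.49 z 51.9
bar n 1823 [666.8 179. ] [11.5 93.5] 4.44 z 46.9 local [-0.5  2.2]
centre [667.1 179.1]
dist 177.7 turn 0.3 n 1 total tool [  0.3   1.1 177.7]
{"ty":0.0011, "tz":0.1777, "wx":0.0009, "wy":0.0006, "wz":-0.0052}
```

View pics/w12.png

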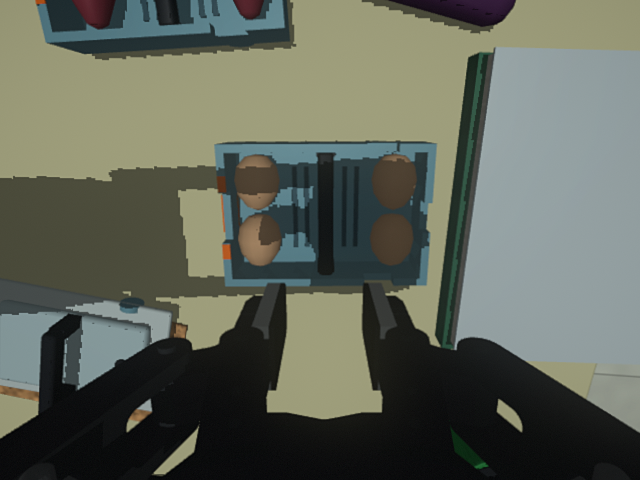

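Emit:
arm_command --deltas '[{"tx":0,"ty":0.0005,"tz":0.05,"wx":0,"wy":0,"wz":-0.005,"jaw":0.65},{"tx":0,"ty":0,"tz":0.05,"wx":0,"wy":0,"wz":0,"jaw":0.65},{"tx":0,"ty":0,"tz":0.04,"wx":0,"wy":0,"wz":0,"jaw":0.65},{"tx":0,"ty":0,"tz":0.025,"wx":0,"wy":0,"wz":0,"jaw":0.65},{"tx":0,"ty":0,"tz":0.012,"wx":0,"wy":0,"wz":0,"jaw":0.65},{"tx":0,"ty":0,"tz":0,"wx":0,"wy":0,"wz":0,"jaw":0.65},{"tx":0,"ty":0,"tz":0,"wx":0,"wy":0,"wz":0,"jaw":0.65}]'

```text
t: 23.1
eef_pos: [667.3, 180.1, 25.6]
tool_rot: [0.678, 0.735, 0.001, 0.001]
ft_force: [0.1, -0.1, 0.4]
grip_width: 30.1
```

Run:
```python
from h import *
state();plan(667.1,179.1,24,94.5)
```

```text
t 23.1 pos [667.3 180.1  25.6] yaw 94.57 z [ 2.7e-03 -2.0e-04 -1.0e+00] F [ 0.1 -0.1  0.4] w 30.1 j [ 0.1   0.68  1.39 -0.    1.07  0.02]
dist 1.9 turn 0.17 n 1 total tool [-0.9 -0.3  1.6]
{"tx":-0.0009, "tz":0.0016, "wx":0.0027, "wz":0.0012}
```

Emit:
arm_command --deltas '[{"tx":-0.001,"ty":0,"tz":0.001,"wx":0,"wy":0,"wz":0.001,"jaw":0.65},{"tx":0,"ty":0,"tz":0,"wx":0,"wy":0,"wz":0,"jaw":1},{"tx":0,"ty":0,"tz":0,"wx":0,"wy":0,"wz":0,"jaw":1},{"tx":0,"ty":0,"tz":0,"wx":0,"wy":0,"wz":0,"jaw":1},{"tx":0,"ty":0,"tz":0,"wx":0,"wy":0,"wz":0,"jaw":1}]' --newtons 80

```text
t: 23.72
eef_pos: [666.7, 179.2, 24.0]
tool_rot: [0.679, 0.734, 0.0, 0.001]
ft_force: [-1.7, -1.2, 6.7]
grip_width: 10.7
```

Run:
```python
from h import *
state()
```

```text
t 23.73 pos [666.7 179.2  24. ] yaw 94.53 z [ 1.2e-03 -4.0e-04 -1.0e+00] F [-1.7 -1.2  6.7] w 10.7 j [ 0.1   0.68  1.39 -0.    1.07  0.02]
```

Emit:
arm_command --deltas '[{"tx":0,"ty":0,"tz":-0.01,"wx":0,"wy":0,"wz":0,"jaw":1},{"tx":0,"ty":0,"tz":-0.03,"wx":0,"wy":0,"wz":0,"jaw":1},{"tx":0,"ty":0,"tz":-0.05,"wx":0,"wy":0,"wz":0,"jaw":1},{"tx":0,"ty":0,"tz":-0.055,"wx":0,"wy":0,"wz":0,"jaw":1},{"tx":0,"ty":0,"tz":-0.045,"wx":0,"wy":0,"wz":0,"jaw":1},{"tx":0,"ty":0,"tz":-0.02,"wx":0,"wy":0,"wz":0,"jaw":1}]'

```text
t: 24.48
eef_pos: [667.0, 179.5, 236.4]
tool_rot: [0.679, 0.735, 0.001, 0.001]
ft_force: [0.9, 0.2, -4.8]
grip_width: 10.6
```

Run:
```python
from h import *
state();plan(570.2,-207.4,222,83.85,8)
```

```text
t 24.48 pos [667.  179.5 236.4] yaw 94.54 z [ 0.004  0.    -1.   ] F [ 0.9  0.2 -4.8] w 10.6 j [ 0.1   0.51  1.15 -0.    1.48  0.02]
dist 399.0 turn 10.69 n 8 total tool [-378.  -127.1   14. ]
{"tx":-0.0472, "ty":-0.0159, "tz":0.0018, "wx":0.0005, "wz":0.0233}
{"tx":-0.0476, "ty":-0.0148, "tz":0.0018, "wx":0.0005, "wz":0.0233}
{"tx":-0.0479, "ty":-0.0137, "tz":0.0018, "wx":0.0005, "wz":0.0233}
{"tx":-0.0482, "ty":-0.0125, "tz":0.0018, "wx":0.0005, "wz":0.0233}
{"tx":-0.0485, "ty":-0.0114, "tz":0.0018, "wx":0.0005, "wz":0.0233}
{"tx":-0.0488, "ty":-0.0103, "tz":0.0018, "wx":0.0005, "wz":0.0233}
{"tx":-0.049, "ty":-0.0091, "tz":0.0018, "wx":0.0005, "wz":0.0233}
{"tx":-0.0492, "ty":-0.008, "tz":0.0018, "wx":0.0005, "wz":0.0233}
```

Emit:
arm_command --deltas '[{"tx":-0.03,"ty":-0.01,"tz":0,"wx":0,"wy":0,"wz":0.015,"jaw":1},{"tx":-0.045,"ty":-0.014,"tz":0.001,"wx":0,"wy":0,"wz":0.023,"jaw":1},{"tx":-0.055,"ty":-0.016,"tz":0.002,"wx":0,"wy":0,"wz":0.027,"jaw":1},{"tx":-0.055,"ty":-0.015,"tz":0.002,"wx":0,"wy":0,"wz":0.027,"jaw":1},{"tx":-0.055,"ty":-0.013,"tz":0.002,"wx":0,"wy":0,"wz":0.027,"jaw":1},{"tx":-0.055,"ty":-0.011,"tz":0.002,"wx":0,"wy":0,"wz":0.027,"jaw":1},{"tx":-0.05,"ty":-0.009,"tz":0.003,"wx":0,"wy":0,"wz":0.023,"jaw":1},{"tx":-0.03,"ty":-0.006,"tz":0.003,"wx":0,"wy":0,"wz":0.015,"jaw":1},{"tx":-0.013,"ty":-0.002,"tz":0.003,"wx":0,"wy":0,"wz":0.003,"jaw":1},{"tx":0,"ty":0,"tz":0,"wx":0,"wy":0,"wz":0,"jaw":1}]'

```text
t: 25.72
eef_pos: [567.9, -208.7, 214.4]
tool_rot: [0.745, 0.668, -0.0, -0.001]
ft_force: [0.2, 0.5, -4.3]
grip_width: 10.6
```

Emit:
arm_command --deltas '[{"tx":0,"ty":0,"tz":0.01,"wx":0,"wy":0,"wz":0,"jaw":1},{"tx":0,"ty":0,"tz":0.01,"wx":0,"wy":0,"wz":0,"jaw":1},{"tx":0,"ty":0,"tz":0,"wx":0,"wy":0,"wz":0,"jaw":1},{"tx":0,"ty":0,"tz":0,"wx":0,"wy":0,"wz":0,"jaw":1}]'

```text
t: 26.22
eef_pos: [568.5, -208.3, 195.1]
tool_rot: [0.744, 0.668, -0.0, 0.0]
ft_force: [1.0, -0.4, -4.2]
grip_width: 10.4
```

Run:
```python
from h import *
state();plan(570.2,-207.4,172,83.85,1); grab('wrist','w13')
```

```text
t 26.23 pos [ 568.5 -208.3  195.1] yaw 83.86 z [-1.e-04 -4.e-04 -1.e+00] F [ 1.  -0.4 -4.2] w 10.4 j [-0.53  0.38  1.45 -0.    1.31 -0.43]
dist 23.2 turn 0.02 n 1 total tool [ 1.1  1.6 23.1]
{"tx":0.0011, "ty":0.0016, "tz":0.0231}
```

View pics/w13.png

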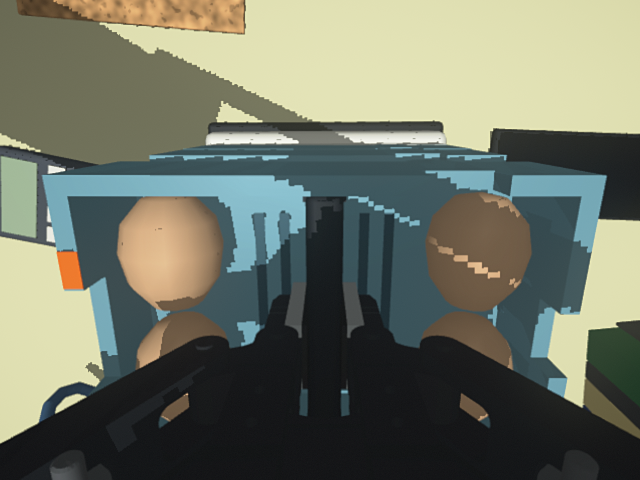

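Emit:
arm_command --deltas '[{"tx":0.001,"ty":0.0015,"tz":0.005,"wx":0,"wy":0,"wz":0,"jaw":1},{"tx":0,"ty":0,"tz":0.005,"wx":0,"wy":0,"wz":0,"jaw":1},{"tx":0,"ty":0,"tz":0.002,"wx":0,"wy":0,"wz":0,"jaw":1},{"tx":0,"ty":0,"tz":0,"wx":0,"wy":0,"wz":0,"jaw":1},{"tx":0,"ty":0,"tz":0,"wx":0,"wy":0,"wz":0,"jaw":1}]'

```text
t: 26.9
eef_pos: [570.0, -208.0, 183.3]
tool_rot: [0.744, 0.668, -0.0, 0.0]
ft_force: [-0.3, -0.0, -4.3]
grip_width: 10.6
```

Run:
```python
from h import *
state();plan(570.2,-207.4,172,83.85,1)
```

```text
t 26.9 pos [ 570.  -208.   183.3] yaw 83.81 z [ 2.e-04 -6.e-04 -1.e+00] F [-0.3 -0.  -4.3] w 10.6 j [-0.53  0.39  1.46 -0.    1.28 -0.43]
dist 11.3 turn 0.05 n 1 total tool [ 0.7  0.1 11.3]
{"tx":0.0007, "tz":0.0113, "wy":0.0006, "wz":-0.0007}
```

Emit:
arm_command --deltas '[{"tx":0.0005,"ty":0,"tz":0.002,"wx":0,"wy":0,"wz":-0.0005,"jaw":1},{"tx":0,"ty":0,"tz":0.003,"wx":0,"wy":0,"wz":0,"jaw":1},{"tx":0,"ty":0,"tz":0.003,"wx":0,"wy":0,"wz":0,"jaw":1},{"tx":0,"ty":0,"tz":0.003,"wx":0,"wy":0,"wz":0,"jaw":1},{"tx":0,"ty":0,"tz":0.001,"wx":0,"wy":0,"wz":0,"jaw":1},{"tx":0,"ty":0,"tz":0,"wx":0,"wy":0,"wz":0,"jaw":1}]'

```text
t: 27.65
eef_pos: [570.0, -207.4, 172.0]
tool_rot: [0.744, 0.668, -0.0, 0.0]
ft_force: [-2.6, 2.0, 4.5]
grip_width: 10.5
```

Run:
```python
from h import *
state()
```

```text
t 27.65 pos [ 570.  -207.4  172. ] yaw 83.84 z [ 5.e-04 -8.e-04 -1.e+00] F [-2.6  2.   4.5] w 10.5 j [-0.53  0.4   1.48 -0.    1.26 -0.42]
```

Seated at 172. Release, rise, look.

Emit:
arm_command --deltas '[{"tx":0,"ty":0,"tz":0.001,"wx":0,"wy":0,"wz":0,"jaw":0.65},{"tx":0,"ty":0,"tz":0,"wx":0,"wy":0,"wz":0,"jaw":0.65},{"tx":0,"ty":0,"tz":-0.01,"wx":0,"wy":0,"wz":0,"jaw":0.65},{"tx":0,"ty":0,"tz":-0.035,"wx":0,"wy":0,"wz":0,"jaw":0.65},{"tx":0,"ty":0,"tz":-0.05,"wx":0,"wy":0,"wz":0,"jaw":0.65},{"tx":0,"ty":0,"tz":-0.045,"wx":0,"wy":0,"wz":0,"jaw":0.65},{"tx":0,"ty":0,"tz":-0.02,"wx":0,"wy":0,"wz":0,"jaw":0.65},{"tx":0,"ty":0,"tz":0,"wx":0,"wy":0,"wz":0,"jaw":0.65},{"tx":0,"ty":0,"tz":0,"wx":0,"wy":0,"wz":0,"jaw":0.65}]'

```text
t: 28.78
eef_pos: [569.6, -207.2, 329.1]
tool_rot: [0.744, 0.668, -0.0, -0.001]
ft_force: [-0.5, -0.3, -0.5]
grip_width: 30.1
```

Run:
```python
from h import *
state();d=grab('wrist','w14');tray(d,(570,-207),-6,193,208,190,203);grab('top','t14')
```

```text
t 28.77 pos [ 569.6 -207.2  329.1] yaw 83.84 z [-1.3e-03  4.0e-04 -1.0e+00] F [-0.5 -0.3 -0.5] w 30.1 j [-0.53  0.32  1.22 -0.    1.61 -0.42]
rim n 9492 [ 570.2 -207.5] [110.6 161.3] yaw -6.27 z 198.9
bar n 2071 [ 569.8 -207.4] [93.9 12. ] 83.63 z 195.0 local [-0.3  2.4]
```

View pics/t14.png

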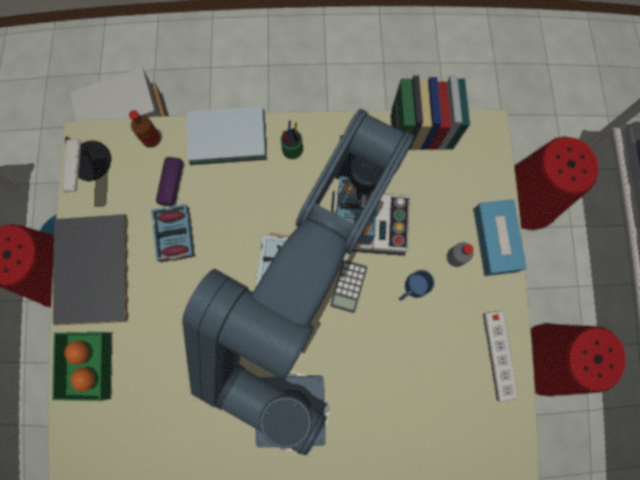

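Run:
```python
from h import *
d=dict(np.load('t14.npz')); 
tray(d,(541,348),8,44,66,44,66,v1=480)
plan(541,348,200,98,12)
```

```text
rim n 649 [545.5 350.7] [163.  113.1] yaw 8.3 z 50.3
bar n 101 [546.  351.1] [14.  93.5] 5.98 z 49.4 local [0. 1.]
dist 570.5 turn 14.16 n 12 total tool [548.7 -87.5 129.1]
{"tx":0.0457, "ty":-0.0073, "tz":0.0108, "wz":-0.0206}
{"tx":0.0459, "ty":-0.0064, "tz":0.0108, "wz":-0.0206}
{"tx":0.046, "ty":-0.0054, "tz":0.0107, "wz":-0.0206}
{"tx":0.0461, "ty":-0.0045, "tz":0.0107, "wz":-0.0206}
{"tx":0.0462, "ty":-0.0035, "tz":0.0107, "wz":-0.0206}
{"tx":0.0462, "ty":-0.0026, "tz":0.0107, "wz":-0.0206}
{"tx":0.0463, "ty":-0.0016, "tz":0.0107, "wz":-0.0206}
{"tx":0.0463, "ty":-0.0007, "tz":0.0107, "wz":-0.0206}
{"tx":0.0463, "tz":0.0107, "wz":-0.0206}
{"tx":0.0463, "ty":0.0012, "tz":0.0107, "wz":-0.0206}
{"tx":0.0463, "ty":0.0022, "tz":0.0107, "wz":-0.0206}
{"tx":0.0462, "ty":0.0031, "tz":0.0107, "wz":-0.0206}
```

Emit:
arm_command --deltas '[{"tx":0.025,"ty":-0.004,"tz":0.004,"wx":0,"wy":0,"wz":-0.012,"jaw":0.65},{"tx":0.045,"ty":-0.006,"tz":0.01,"wx":0,"wy":0,"wz":-0.02,"jaw":0.65},{"tx":0.055,"ty":-0.006,"tz":0.012,"wx":0,"wy":0,"wz":-0.024,"jaw":0.65},{"tx":0.058,"ty":-0.005,"tz":0.013,"wx":0,"wy":0,"wz":-0.025,"jaw":0.65},{"tx":0.058,"ty":-0.004,"tz":0.013,"wx":0,"wy":0,"wz":-0.025,"jaw":0.65},{"tx":0.058,"ty":-0.003,"tz":0.013,"wx":0,"wy":0,"wz":-0.025,"jaw":0.65},{"tx":0.058,"ty":-0.001,"tz":0.013,"wx":0,"wy":0,"wz":-0.025,"jaw":0.65},{"tx":0.058,"ty":0.001,"tz":0.013,"wx":0,"wy":0,"wz":-0.025,"jaw":0.65},{"tx":0.055,"ty":0.003,"tz":0.013,"wx":0,"wy":0,"wz":-0.025,"jaw":0.65},{"tx":0.045,"ty":0.004,"tz":0.013,"wx":0,"wy":0,"wz":-0.022,"jaw":0.65}]'

```text
t: 30.12
eef_pos: [550.1, 312.1, 211.7]
tool_rot: [0.662, 0.749, -0.001, -0.0]
ft_force: [0.4, 0.2, -0.7]
grip_width: 29.9
```

Emit:
arm_command --deltas '[{"tx":0.026,"ty":0.003,"tz":0.008,"wx":0,"wy":0,"wz":-0.012,"jaw":0.65},{"tx":0.01,"ty":0.001,"tz":0.003,"wx":0,"wy":0,"wz":-0.004,"jaw":0.65},{"tx":0,"ty":0,"tz":0,"wx":0,"wy":0,"wz":0,"jaw":0.65},{"tx":0,"ty":0,"tz":0,"wx":0,"wy":0,"wz":0,"jaw":0.65},{"tx":0,"ty":0,"tz":0,"wx":0,"wy":0,"wz":0,"jaw":0.65}]'

```text
t: 30.75
eef_pos: [552.2, 344.1, 202.5]
tool_rot: [0.658, 0.753, 0.0, 0.0]
ft_force: [0.5, 0.0, 0.1]
grip_width: 29.6
```

Run:
```python
from h import *
look('w15',(545,350.5),8); grab('top','t15')
```

```text
t 30.75 pos [552.2 344.1 202.5] yaw 97.73 z [ 8.e-04 -3.e-04 -1.e+00] F [0.5 0.  0.1] w 29.6 j [ 0.39  0.46  1.32 -0.    1.37  0.25]
rim n 5958 [543.8 350.7] [160.9 110.5] yaw 7.71 z 51.9
bar n 1894 [543.4 350.5] [11.9 93.6] 7.57 z 46.9 local [-0.2  2.1]
centre [543.6 350.6]
dist 178.8 turn 0.05 n 1 total tool [  7.6  -7.7 178.5]
{"tx":0.0076, "ty":-0.0077, "tz":0.1785, "wx":0.0008}
```

View pics/w15.png

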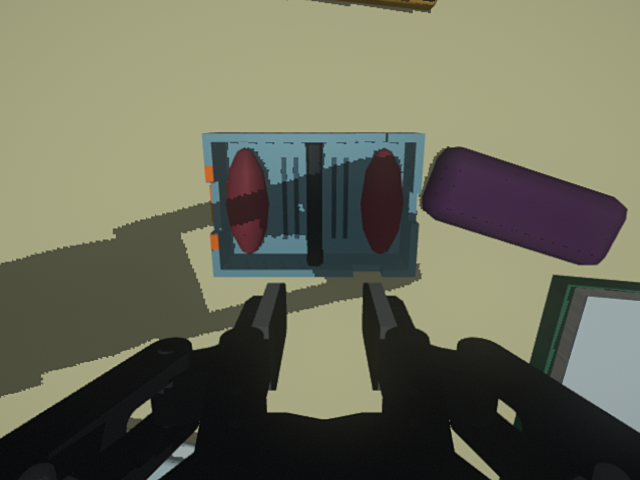

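View pics/t15.png

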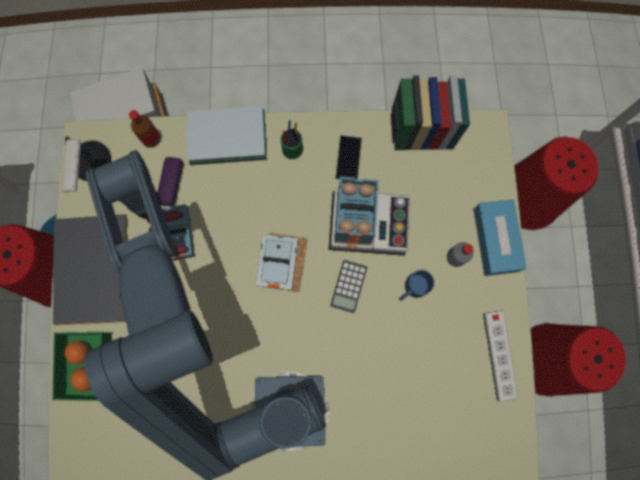

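Emit:
arm_command --deltas '[{"tx":0.004,"ty":-0.004,"tz":0.04,"wx":0,"wy":0,"wz":0,"jaw":0.65},{"tx":0.003,"ty":-0.004,"tz":0.05,"wx":0,"wy":0,"wz":0,"jaw":0.65},{"tx":0,"ty":0,"tz":0.045,"wx":0,"wy":0,"wz":0,"jaw":0.65},{"tx":0,"ty":0,"tz":0.03,"wx":0,"wy":0,"wz":0,"jaw":0.65},{"tx":0,"ty":0,"tz":0.013,"wx":0,"wy":0,"wz":0,"jaw":0.65},{"tx":0,"ty":0,"tz":0,"wx":0,"wy":0,"wz":0,"jaw":0.65},{"tx":0,"ty":0,"tz":0,"wx":0,"wy":0,"wz":0,"jaw":0.65}]'

```text
t: 31.72
eef_pos: [544.0, 351.4, 25.6]
tool_rot: [0.657, 0.754, 0.001, 0.001]
ft_force: [-0.2, -0.1, 1.1]
grip_width: 29.8
```

Run:
```python
from h import *
state();plan(543.6,350.6,24,97.7)
```

```text
t 31.73 pos [544.  351.4  25.6] yaw 97.81 z [ 2.7e-03  7.0e-04 -1.0e+00] F [-0.2 -0.1  1.1] w 29.8 j [ 0.4   0.62  1.52 -0.    1.01  0.27]
dist 1.8 turn 0.19 n 1 total tool [-0.7 -0.5  1.6]
{"tx":-0.0007, "ty":-0.0005, "tz":0.0016, "wx":0.0028, "wz":0.0019}
```

Emit:
arm_command --deltas '[{"tx":-0.0007,"ty":0,"tz":0.001,"wx":0,"wy":0,"wz":0.002,"jaw":0.65},{"tx":0,"ty":0,"tz":0,"wx":0,"wy":0,"wz":0,"jaw":1},{"tx":0,"ty":0,"tz":0,"wx":0,"wy":0,"wz":0,"jaw":1},{"tx":0,"ty":0,"tz":0,"wx":0,"wy":0,"wz":0,"jaw":1},{"tx":0,"ty":0,"tz":0,"wx":0,"wy":0,"wz":0,"jaw":1}]' --newtons 80

```text
t: 32.35
eef_pos: [543.3, 350.4, 24.0]
tool_rot: [0.658, 0.753, 0.0, 0.0]
ft_force: [-1.2, -0.7, 6.6]
grip_width: 10.7
```

Run:
```python
from h import *
state()
```

```text
t 32.35 pos [543.3 350.4  24. ] yaw 97.71 z [ 0.0012 -0.     -1.    ] F [-1.2 -0.7  6.6] w 10.7 j [ 0.4   0.62  1.52 -0.    1.    0.27]
```

Emit:
arm_command --deltas '[{"tx":0,"ty":0,"tz":-0.01,"wx":0,"wy":0,"wz":0,"jaw":1},{"tx":0,"ty":0,"tz":-0.03,"wx":0,"wy":0,"wz":0,"jaw":1},{"tx":0,"ty":0,"tz":-0.05,"wx":0,"wy":0,"wz":0,"jaw":1},{"tx":0,"ty":0,"tz":-0.055,"wx":0,"wy":0,"wz":0,"jaw":1},{"tx":0,"ty":0,"tz":-0.05,"wx":0,"wy":0,"wz":0,"jaw":1},{"tx":0,"ty":0,"tz":-0.035,"wx":0,"wy":0,"wz":0,"jaw":1},{"tx":0,"ty":0,"tz":-0.015,"wx":0,"wy":0,"wz":0,"jaw":1}]'

```text
t: 33.22
eef_pos: [543.3, 350.6, 270.3]
tool_rot: [0.658, 0.753, 0.001, 0.001]
ft_force: [0.7, 1.0, -4.2]
grip_width: 10.3
```

Run:
```python
from h import *
state();plan(570.2,-207.5,262,83.85,12)
```

```text
t 33.23 pos [543.3 350.6 270.3] yaw 97.71 z [ 2.9e-03  9.0e-04 -1.0e+00] F [ 0.7  1.  -4.2] w 10.3 j [ 0.4   0.41  1.22 -0.    1.51  0.27]
dist 558.9 turn 13.86 n 12 total tool [-556.7  -48.3    7.9]
{"tx":-0.0464, "ty":-0.004, "tz":0.0007, "wz":0.0202}
{"tx":-0.0465, "ty":-0.0031, "tz":0.0007, "wz":0.0202}
{"tx":-0.0465, "ty":-0.0021, "tz":0.0007, "wz":0.0202}
{"tx":-0.0466, "ty":-0.0012, "tz":0.0007, "wz":0.0202}
{"tx":-0.0466, "tz":0.0007, "wz":0.0202}
{"tx":-0.0466, "ty":0.0007, "tz":0.0007, "wz":0.0202}
{"tx":-0.0465, "ty":0.0016, "tz":0.0007, "wz":0.0202}
{"tx":-0.0465, "ty":0.0025, "tz":0.0007, "wz":0.0202}
{"tx":-0.0464, "ty":0.0035, "tz":0.0007, "wz":0.0202}
{"tx":-0.0464, "ty":0.0044, "tz":0.0007, "wz":0.0202}
{"tx":-0.0463, "ty":0.0054, "tz":0.0007, "wz":0.0202}
{"tx":-0.0461, "ty":0.0063, "tz":0.0007, "wz":0.0202}
```

Emit:
arm_command --deltas '[{"tx":-0.025,"ty":-0.002,"tz":0,"wx":0,"wy":0,"wz":0.012,"jaw":1},{"tx":-0.045,"ty":-0.003,"tz":0,"wx":0,"wy":0,"wz":0.02,"jaw":1},{"tx":-0.055,"ty":-0.003,"tz":0,"wx":0,"wy":0,"wz":0.024,"jaw":1},{"tx":-0.058,"ty":-0.002,"tz":0,"wx":0,"wy":0,"wz":0.025,"jaw":1},{"tx":-0.058,"ty":-0.001,"tz":0.001,"wx":0,"wy":0,"wz":0.025,"jaw":1},{"tx":-0.058,"ty":0.001,"tz":0.001,"wx":0,"wy":0,"wz":0.025,"jaw":1},{"tx":-0.058,"ty":0.002,"tz":0.001,"wx":0,"wy":0,"wz":0.025,"jaw":1},{"tx":-0.058,"ty":0.003,"tz":0.001,"wx":0,"wy":0,"wz":0.025,"jaw":1},{"tx":-0.055,"ty":0.004,"tz":0.001,"wx":0,"wy":0,"wz":0.024,"jaw":1},{"tx":-0.045,"ty":0.005,"tz":0.001,"wx":0,"wy":0,"wz":0.02,"jaw":1}]'

```text
t: 34.48
eef_pos: [562.9, -167.0, 260.3]
tool_rot: [0.739, 0.674, -0.001, -0.001]
ft_force: [0.7, -0.5, -3.5]
grip_width: 10.7
```

Emit:
arm_command --deltas '[{"tx":-0.03,"ty":0.004,"tz":0.001,"wx":0,"wy":0,"wz":0.014,"jaw":1},{"tx":-0.012,"ty":0.001,"tz":0.001,"wx":0,"wy":0,"wz":0.003,"jaw":1},{"tx":0,"ty":0,"tz":0,"wx":0,"wy":0,"wz":0,"jaw":1},{"tx":0,"ty":0,"tz":0,"wx":0,"wy":0,"wz":0,"jaw":1},{"tx":0,"ty":0,"tz":0,"wx":0,"wy":0,"wz":0,"jaw":1}]'

```text
t: 35.1
eef_pos: [565.1, -205.9, 260.4]
tool_rot: [0.743, 0.669, 0.0, 0.0]
ft_force: [-0.1, 0.2, -2.8]
grip_width: 10.3
```

Run:
```python
from h import *
state();plan(570.2,-207.5,216,83.85,1); grab('wrist','w16')
```

```text
t 35.1 pos [ 565.1 -205.9  260.4] yaw 83.94 z [ 2.e-04 -2.e-04 -1.e+00] F [-0.1  0.2 -2.8] w 10.3 j [-0.53  0.34  1.36 -0.    1.45 -0.43]
dist 44.7 turn 0.09 n 1 total tool [-1.   5.2 44.4]
{"tx":-0.001, "ty":0.0052, "tz":0.0444, "wz":0.0016}
```

View pics/w16.png

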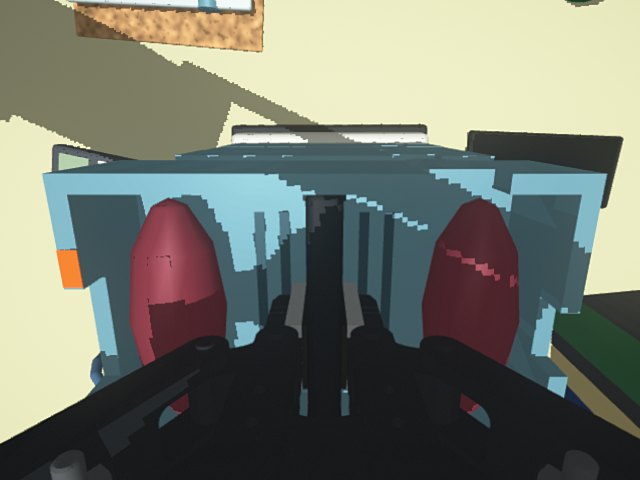

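Emit:
arm_command --deltas '[{"tx":-0.001,"ty":0.005,"tz":0.012,"wx":0,"wy":0,"wz":0,"jaw":1},{"tx":0,"ty":0,"tz":0.012,"wx":0,"wy":0,"wz":0,"jaw":1},{"tx":0,"ty":0,"tz":0.007,"wx":0,"wy":0,"wz":0,"jaw":1},{"tx":0,"ty":0,"tz":0,"wx":0,"wy":0,"wz":0,"jaw":1},{"tx":0,"ty":0,"tz":0,"wx":0,"wy":0,"wz":0,"jaw":1}]'

```text
t: 35.78
eef_pos: [570.0, -209.0, 229.4]
tool_rot: [0.744, 0.668, -0.0, 0.0]
ft_force: [0.2, 0.1, -2.9]
grip_width: 10.5
```

Run:
```python
from h import *
state();plan(570.2,-207.5,216,83.85,1)
d=grab('wrist','w17')
a=dict(np.load('w13.npz')); 
for q in (a,d,dict(np.load('w10.npz'))):
    W=cloud(q); m=q['range_z'][178:186,200:450]; print(np.median(m), [q['range_z'][v,u].round(1) for v,u in((182,120),(182,550),(240,325))])
```

```text
t 35.77 pos [ 570.  -209.   229.4] yaw 83.83 z [ 4.e-04 -7.e-04 -1.e+00] F [ 0.2  0.1 -2.9] w 10.5 j [-0.53  0.36  1.39 -0.    1.38 -0.43]
dist 13.5 turn 0.05 n 1 total tool [ 1.5  0.1 13.4]
{"tx":0.0015, "tz":0.0134, "wx":0.0005, "wy":0.0007}
112.81575 [np.float32(113.8), np.float32(112.7), np.float32(122.7)]
112.73567 [np.float32(113.2), np.float32(112.0), np.float32(122.1)]
112.819336 [np.float32(111.7), np.float32(112.6), np.float32(122.8)]
```

Emit:
arm_command --deltas '[{"tx":0.0013,"ty":0,"tz":0.002,"wx":0,"wy":0,"wz":0,"jaw":1},{"tx":0,"ty":0,"tz":0.003,"wx":0,"wy":0,"wz":0,"jaw":1},{"tx":0,"ty":0,"tz":0.003,"wx":0,"wy":0,"wz":0,"jaw":1},{"tx":0,"ty":0,"tz":0.003,"wx":0,"wy":0,"wz":0,"jaw":1},{"tx":0,"ty":0,"tz":0.002,"wx":0,"wy":0,"wz":0,"jaw":1},{"tx":0,"ty":0,"tz":0.0015,"wx":0,"wy":0,"wz":0,"jaw":1},{"tx":0,"ty":0,"tz":0,"wx":0,"wy":0,"wz":0,"jaw":1}]'

```text
t: 36.7
eef_pos: [569.9, -207.6, 216.0]
tool_rot: [0.744, 0.668, -0.0, 0.001]
ft_force: [-2.0, 2.0, 6.1]
grip_width: 10.2
```

Run:
```python
from h import *
state();
```

```text
t 36.7 pos [ 569.9 -207.6  216. ] yaw 83.84 z [ 8.0e-04 -1.1e-03 -1.0e+00] F [-2.   2.   6.1] w 10.2 j [-0.53  0.37  1.42 -0.    1.35 -0.43]
```

Emit:
arm_command --deltas '[{"tx":0,"ty":0,"tz":0.001,"wx":0,"wy":0,"wz":0,"jaw":0.65},{"tx":0,"ty":0,"tz":0,"wx":0,"wy":0,"wz":0,"jaw":0.65},{"tx":0,"ty":0,"tz":-0.01,"wx":0,"wy":0,"wz":0,"jaw":0.65},{"tx":0,"ty":0,"tz":-0.035,"wx":0,"wy":0,"wz":0,"jaw":0.65},{"tx":0,"ty":0,"tz":-0.05,"wx":0,"wy":0,"wz":0,"jaw":0.65},{"tx":0,"ty":0,"tz":-0.045,"wx":0,"wy":0,"wz":0,"jaw":0.65},{"tx":0,"ty":0,"tz":-0.02,"wx":0,"wy":0,"wz":0,"jaw":0.65},{"tx":0,"ty":0,"tz":0,"wx":0,"wy":0,"wz":0,"jaw":0.65},{"tx":0,"ty":0,"tz":0,"wx":0,"wy":0,"wz":0,"jaw":0.65}]'

```text
t: 37.83
eef_pos: [569.7, -207.3, 372.5]
tool_rot: [0.744, 0.668, -0.0, -0.001]
ft_force: [0.6, -1.5, 0.8]
grip_width: 30.0
```

Run:
```python
from h import *
state();d=grab('wrist','w18');tray(d,(570,-207),-6,237,252,234,247)
d=dict(np.load('t15.npz'));rect(d,'lidhandle',50,75,250,310,225,300); rect(d,'lid',20,75,250,310,225,300)
plan(450,25,200,81,6)
```

```text
t 37.83 pos [ 569.7 -207.3  372.5] yaw 83.84 z [-1.4e-03  4.0e-04 -1.0e+00] F [ 0.6 -1.5  0.8] w 30.0 j [-0.53  0.32  1.12 -0.    1.71 -0.43]
rim n 8366 [ 570.4 -207.1] [110.4 161.2] yaw -6.26 z 243.4
bar n 2085 [ 569.7 -207. ] [94.  11.6] 84.13 z 238.9 local [-0.5  2.3]
lidhandle [263 256  27   7 119] [450.5  29.3] [78.6 14.1] 81.6 z 63.6
lid [ 256  234   42   55 1482] [449.4  30.3] [109.5 159.7] 81.38 z 28.7
dist 312.8 turn 2.84 n 6 total tool [ 218.  -143.4  172.6]
{"tx":0.0363, "ty":-0.0239, "tz":0.0288, "wz":0.0083}
{"tx":0.0361, "ty":-0.0242, "tz":0.0287, "wz":0.0083}
{"tx":0.0359, "ty":-0.0245, "tz":0.0287, "wz":0.0083}
{"tx":0.0357, "ty":-0.0248, "tz":0.0287, "wz":0.0083}
{"tx":0.0355, "ty":-0.0251, "tz":0.0287, "wz":0.0083}
{"tx":0.0353, "ty":-0.0254, "tz":0.0287, "wz":0.0083}
```

View pics/w18.png

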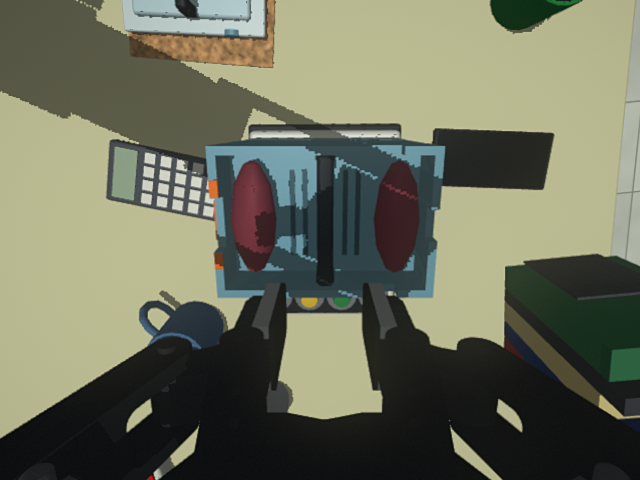

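Emit:
arm_command --deltas '[{"tx":0.02,"ty":-0.014,"tz":0.005,"wx":0,"wy":0,"wz":0.005,"jaw":0.6},{"tx":0.04,"ty":-0.025,"tz":0.02,"wx":0,"wy":0,"wz":0.01,"jaw":0.6},{"tx":0.045,"ty":-0.03,"tz":0.03,"wx":0,"wy":0,"wz":0.01,"jaw":0.6},{"tx":0.045,"ty":-0.03,"tz":0.035,"wx":0,"wy":0,"wz":0.01,"jaw":0.6},{"tx":0.04,"ty":-0.025,"tz":0.035,"wx":0,"wy":0,"wz":0.005,"jaw":0.6},{"tx":0.024,"ty":-0.015,"tz":0.025,"wx":0,"wy":0,"wz":0.002,"jaw":0.6},{"tx":0.008,"ty":-0.005,"tz":0.012,"wx":0,"wy":0,"wz":0,"jaw":0.6},{"tx":0,"ty":0,"tz":0,"wx":0,"wy":0,"wz":0,"jaw":0.6},{"tx":0,"ty":0,"tz":0,"wx":0,"wy":0,"wz":0,"jaw":0.6},{"tx":0,"ty":0,"tz":0,"wx":0,"wy":0,"wz":0,"jaw":0.6}]'

```text
t: 39.12
eef_pos: [457.4, 28.5, 213.4]
tool_rot: [0.758, 0.652, 0.0, 0.001]
ft_force: [0.3, 0.7, 0.2]
grip_width: 34.2
```

Run:
```python
from h import *
state();d=grab('wrist','w19');W=cloud(d)
h=rect(d,'handle',48,75,280,400,120,290,near=(450,29,60))
rect(d,'lid',18,75,100,500,100,290,near=(450,29,110))
# heights of the lid rim corners
for u,v in ((240,170),(400,170),(240,260),(400,260),(325,215)): print(u,v,W[v,u].round(1))
plan(h[0][0],h[0][1],37,h[2] if h[2]>45 else h[2]+90,1)
```

```text
t 39.12 pos [457.4  28.5 213.4] yaw 81.36 z [ 0.0017 -0.001  -1.    ] F [0.3 0.7 0.2] w 34.2 j [-0.18  0.11  1.77 -0.    1.26 -0.03]
handle [ 303  163   17  103 1608] [448.2  31.2] [79.3 12. ] 81.62 z 61.8
lid [  217   141   191   126 19527] [448.6  30.9] [109.8 160.9] 81.14 z 27.8
240 170 [394.9  71.4  29.2]
400 170 [526.6  49.9  17.4]
240 260 [375.5  -8.7  17.6]
400 260 [518.4 -30.4  18.3]
325 215 [458.1  23.4  28.7]
dist 176.5 turn 0.27 n 1 total tool [  1.2  -9.6 176.2]
{"tx":0.0012, "ty":-0.0096, "tz":0.1762, "wx":0.0016, "wy":0.0006, "wz":-0.0045}
```

View pics/w19.png

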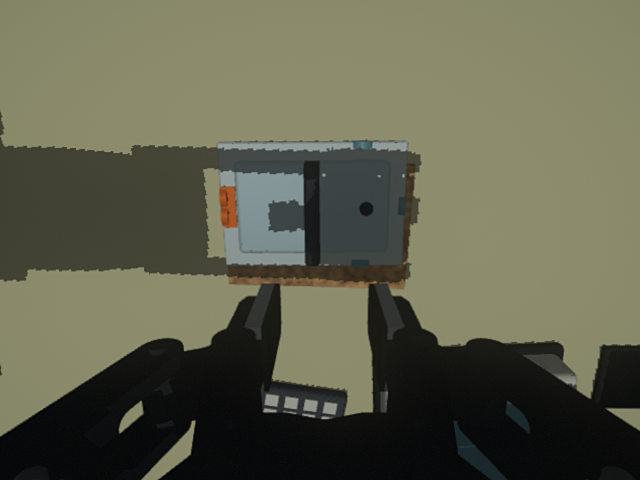

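Emit:
arm_command --deltas '[{"tx":0.001,"ty":-0.005,"tz":0.04,"wx":0,"wy":0,"wz":-0.0045,"jaw":0.6},{"tx":0,"ty":-0.005,"tz":0.05,"wx":0,"wy":0,"wz":0,"jaw":0.6},{"tx":0,"ty":0,"tz":0.045,"wx":0,"wy":0,"wz":0,"jaw":0.6},{"tx":0,"ty":0,"tz":0.028,"wx":0,"wy":0,"wz":0,"jaw":0.6},{"tx":0,"ty":0,"tz":0.011,"wx":0,"wy":0,"wz":0,"jaw":0.6},{"tx":0,"ty":0,"tz":0,"wx":0,"wy":0,"wz":0,"jaw":0.6},{"tx":0,"ty":0,"tz":0,"wx":0,"wy":0,"wz":0,"jaw":0.6}]'

```text
t: 40.05
eef_pos: [447.8, 31.6, 39.7]
tool_rot: [0.757, 0.654, 0.001, 0.001]
ft_force: [0.1, -0.5, 1.0]
grip_width: 34.4
```

Run:
```python
from h import *
state();plan(448.2,31.2,38,81.5,1)
```

```text
t 40.05 pos [447.8  31.6  39.7] yaw 81.68 z [ 2.4e-03 -9.0e-04 -1.0e+00] F [ 0.1 -0.5  1. ] w 34.4 j [-0.18  0.31  2.01 -0.    0.81 -0.03]
dist 1.8 turn 0.24 n 1 total tool [-0.4  0.4  1.7]
{"tz":0.0017, "wx":0.0025, "wy":0.0005, "wz":0.0032}
```

Emit:
arm_command --deltas '[{"tx":-0.0005,"ty":0.0005,"tz":0.001,"wx":0,"wy":0,"wz":0.001,"jaw":0.65},{"tx":0,"ty":0,"tz":0,"wx":0,"wy":0,"wz":0,"jaw":1},{"tx":0,"ty":0,"tz":0,"wx":0,"wy":0,"wz":0,"jaw":1},{"tx":0,"ty":0,"tz":0,"wx":0,"wy":0,"wz":0,"jaw":1},{"tx":0,"ty":0,"tz":0,"wx":0,"wy":0,"wz":0,"jaw":1}]' --newtons 80

```text
t: 40.67
eef_pos: [447.6, 31.3, 38.4]
tool_rot: [0.757, 0.654, 0.0, 0.001]
ft_force: [-1.1, -0.6, 5.0]
grip_width: 10.4
```

Run:
```python
from h import *
state()
```

```text
t 40.67 pos [447.6  31.3  38.4] yaw 81.64 z [ 1.5e-03 -7.0e-04 -1.0e+00] F [-1.1 -0.6  5. ] w 10.4 j [-0.18  0.32  2.01 -0.    0.81 -0.03]
```

Emit:
arm_command --deltas '[{"tx":0,"ty":0,"tz":-0.015,"wx":0,"wy":0,"wz":0,"jaw":1},{"tx":0,"ty":0,"tz":-0.035,"wx":0,"wy":0,"wz":0,"jaw":1},{"tx":0,"ty":0,"tz":-0.055,"wx":0,"wy":0,"wz":0,"jaw":1},{"tx":0,"ty":0,"tz":-0.06,"wx":0,"wy":0,"wz":0,"jaw":1},{"tx":0,"ty":0,"tz":-0.055,"wx":0,"wy":0,"wz":0,"jaw":1},{"tx":0,"ty":0,"tz":-0.04,"wx":0,"wy":0,"wz":0,"jaw":1},{"tx":0,"ty":0,"tz":-0.017,"wx":0,"wy":0,"wz":0,"jaw":1}]'

```text
t: 41.55
eef_pos: [447.6, 31.5, 317.4]
tool_rot: [0.757, 0.654, 0.001, 0.002]
ft_force: [0.0, 0.0, -2.9]
grip_width: 10.6
```

Run:
```python
from h import *
state();plan(570.1,-207.2,306,83.85,6)
```

```text
t 41.55 pos [447.6  31.5 317.4] yaw 81.65 z [ 0.0042 -0.0011 -1.    ] F [ 0.   0.  -2.9] w 10.6 j [-0.18  0.02  1.61 -0.    1.51 -0.03]
dist 268.6 turn 2.22 n 6 total tool [-218.4  155.9   12.2]
{"tx":-0.0364, "ty":0.026, "tz":0.002, "wx":0.0007, "wz":-0.0064}
{"tx":-0.0366, "ty":0.0257, "tz":0.002, "wx":0.0007, "wz":-0.0064}
{"tx":-0.0367, "ty":0.0255, "tz":0.002, "wx":0.0007, "wz":-0.0064}
{"tx":-0.0369, "ty":0.0253, "tz":0.002, "wx":0.0007, "wz":-0.0064}
{"tx":-0.037, "ty":0.025, "tz":0.0019, "wx":0.0007, "wz":-0.0064}
{"tx":-0.0372, "ty":0.0248, "tz":0.0019, "wx":0.0007, "wz":-0.0064}
```

Emit:
arm_command --deltas '[{"tx":-0.02,"ty":0.014,"tz":0,"wx":0,"wy":0,"wz":-0.003,"jaw":1},{"tx":-0.038,"ty":0.027,"tz":0.001,"wx":0,"wy":0,"wz":-0.007,"jaw":1},{"tx":-0.045,"ty":0.032,"tz":0.001,"wx":0,"wy":0,"wz":-0.008,"jaw":1},{"tx":-0.045,"ty":0.031,"tz":0.001,"wx":0,"wy":0,"wz":-0.008,"jaw":1},{"tx":-0.038,"ty":0.026,"tz":0.001,"wx":0,"wy":0,"wz":-0.007,"jaw":1},{"tx":-0.024,"ty":0.016,"tz":0.001,"wx":0,"wy":0,"wz":-0.005,"jaw":1},{"tx":-0.01,"ty":0.007,"tz":0.001,"wx":0,"wy":0,"wz":-0.001,"jaw":1},{"tx":0,"ty":0,"tz":0,"wx":0,"wy":0,"wz":0,"jaw":1},{"tx":0,"ty":0,"tz":0,"wx":0,"wy":0,"wz":0,"jaw":1},{"tx":0,"ty":0,"tz":0,"wx":0,"wy":0,"wz":0,"jaw":1}]'

```text
t: 42.8
eef_pos: [570.0, -205.3, 309.2]
tool_rot: [0.743, 0.669, 0.0, 0.0]
ft_force: [-0.4, -0.0, -2.0]
grip_width: 11.0
```

Run:
```python
from h import *
state();plan(570.1,-207.2,270.4,83.85,1);grab('wrist','w20')
```

```text
t 42.8 pos [ 570.  -205.3  309.2] yaw 83.94 z [ 5.e-04 -5.e-04 -1.e+00] F [-0.4 -0.  -2. ] w 11.0 j [-0.53  0.32  1.26 -0.    1.56 -0.42]
dist 38.9 turn 0.1 n 1 total tool [-1.9  0.3 38.8]
{"tx":-0.0019, "tz":0.0388, "wx":0.0006, "wy":0.0005, "wz":0.0016}
```

View pics/w20.png

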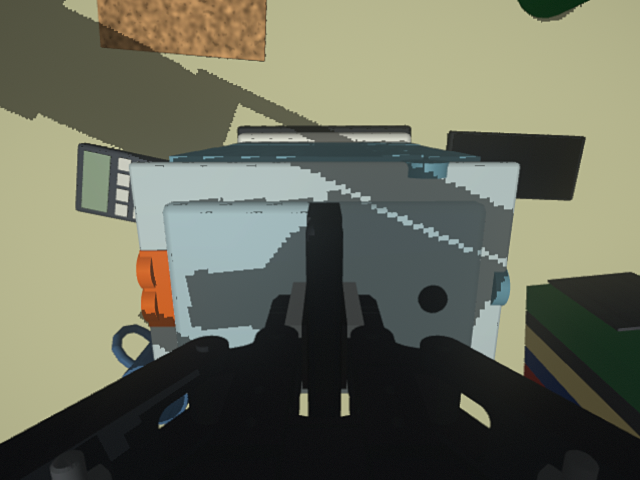

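Emit:
arm_command --deltas '[{"tx":-0.0015,"ty":0,"tz":0.01,"wx":0,"wy":0,"wz":0.001,"jaw":1},{"tx":0,"ty":0,"tz":0.01,"wx":0,"wy":0,"wz":0,"jaw":1},{"tx":0,"ty":0,"tz":0.006,"wx":0,"wy":0,"wz":0,"jaw":1},{"tx":0,"ty":0,"tz":0,"wx":0,"wy":0,"wz":0,"jaw":1},{"tx":0,"ty":0,"tz":0,"wx":0,"wy":0,"wz":0,"jaw":1}]'

```text
t: 43.48
eef_pos: [570.2, -208.1, 282.8]
tool_rot: [0.744, 0.668, -0.0, 0.0]
ft_force: [-0.4, -0.2, -1.5]
grip_width: 10.4
```

Run:
```python
from h import *
state();plan(570.1,-207.2,270.4,83.85,1)
```

```text
t 43.48 pos [ 570.2 -208.1  282.8] yaw 83.81 z [ 2.e-04 -5.e-04 -1.e+00] F [-0.4 -0.2 -1.5] w 10.4 j [-0.53  0.34  1.3  -0.    1.5  -0.43]
dist 12.5 turn 0.05 n 1 total tool [ 0.9 -0.2 12.4]
{"tx":0.0009, "tz":0.0124, "wy":0.0005, "wz":-0.0007}
```

Emit:
arm_command --deltas '[{"tx":0.0008,"ty":0,"tz":0.002,"wx":0,"wy":0,"wz":0,"jaw":1},{"tx":0,"ty":0,"tz":0.003,"wx":0,"wy":0,"wz":0,"jaw":1},{"tx":0,"ty":0,"tz":0.003,"wx":0,"wy":0,"wz":0,"jaw":1},{"tx":0,"ty":0,"tz":0.003,"wx":0,"wy":0,"wz":0,"jaw":1},{"tx":0,"ty":0,"tz":0.002,"wx":0,"wy":0,"wz":0,"jaw":1},{"tx":0,"ty":0,"tz":0,"wx":0,"wy":0,"wz":0,"jaw":1}]'

```text
t: 44.22
eef_pos: [570.1, -207.2, 270.5]
tool_rot: [0.744, 0.668, -0.0, 0.001]
ft_force: [-2.1, 0.5, 2.8]
grip_width: 10.2
```

Run:
```python
from h import *
state()
```

```text
t 44.23 pos [ 570.1 -207.2  270.5] yaw 83.81 z [ 7.e-04 -1.e-03 -1.e+00] F [-2.1  0.5  2.8] w 10.2 j [-0.53  0.34  1.33 -0.    1.47 -0.42]
```

Emit:
arm_command --deltas '[{"tx":0,"ty":0,"tz":0.001,"wx":0,"wy":0,"wz":0,"jaw":1},{"tx":0,"ty":0,"tz":0,"wx":0,"wy":0,"wz":0,"jaw":0.6},{"tx":0,"ty":0,"tz":0,"wx":0,"wy":0,"wz":0,"jaw":0.6},{"tx":0,"ty":0,"tz":-0.01,"wx":0,"wy":0,"wz":0,"jaw":0.6},{"tx":0,"ty":0,"tz":-0.035,"wx":0,"wy":0,"wz":0,"jaw":0.6},{"tx":0,"ty":0,"tz":-0.045,"wx":0,"wy":0,"wz":0,"jaw":0.6},{"tx":0,"ty":0,"tz":-0.045,"wx":0,"wy":0,"wz":0,"jaw":0.6},{"tx":0,"ty":0,"tz":-0.02,"wx":0,"wy":0,"wz":0,"jaw":0.6},{"tx":0,"ty":0,"tz":0,"wx":0,"wy":0,"wz":0,"jaw":0.6},{"tx":0,"ty":0,"tz":0,"wx":0,"wy":0,"wz":0,"jaw":0.6}]'

```text
t: 45.48
eef_pos: [569.9, -207.0, 422.5]
tool_rot: [0.744, 0.668, -0.0, -0.001]
ft_force: [-0.1, -0.9, 0.2]
grip_width: 34.1
```

Run:
```python
from h import *
state();d=grab('wrist','w21');W=cloud(d)
h=rect(d,'handle',275,305,250,400,120,290,near=(570,-207,60))
rect(d,'lid',244,305,100,500,100,300,near=(570,-207,110))
grab('side','s21')
```

```text
t 45.48 pos [ 569.9 -207.   422.5] yaw 83.81 z [-1.6e-03  5.0e-04 -1.0e+00] F [-0.1 -0.9  0.2] w 34.1 j [-0.53  0.32  1.   -0.    1.82 -0.42]
handle [ 316  167   17  112 1855] [ 569.9 -207.3] [79.3 11.8] 83.87 z 293.9
lid [  223   143   205   136 26116] [ 570.5 -207.7] [111.1 161.3] 83.7 z 259.5
```

View pics/w21.png

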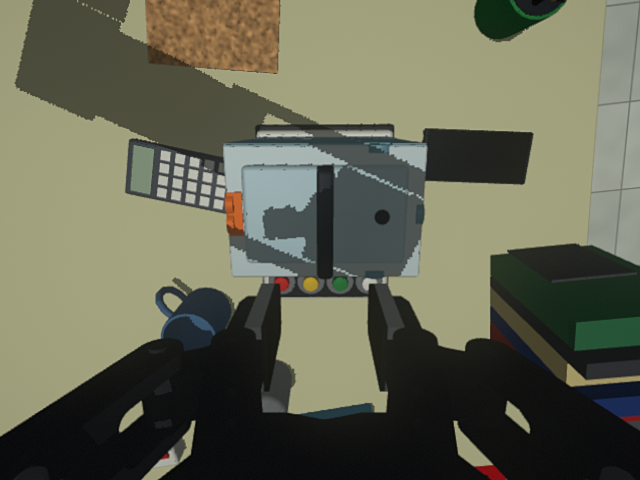

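View pics/s21.png

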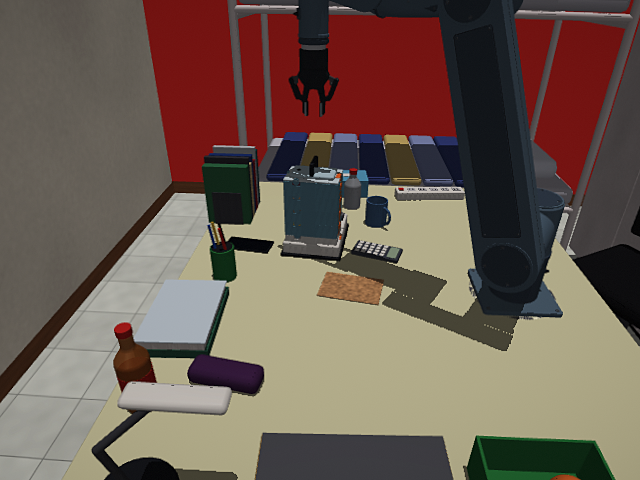

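Run:
```python
from h import *
from scipy.optimize import least_squares
im=cv2.imread('pics/s21.png')[0:270,230:420]; cv2.imwrite('pics/s21z.png',cv2.resize(im,None,fx=2.2*1.0,fy=2.2,interpolation=cv2.INTER_CUBIC))
D=[(.34,1.33,569.4,-209,271.5),(.47,1.57,570,-206.9,94.2),(.21,1.92,454.7,4.3,110.2),(.48,1.29,661.5,4,198.9),(.68,1.39,666.7,179.2,24),(.32,1.0,569.9,-207,422.5),(.02,1.61,447.6,31.5,317.4),(.62,1.52,543.3,350.4,24)]
def f(p):
    return np.concatenate([[p[3]+p[0]*np.sin(a)+p[1]*np.sin(a+b)-np.hypot(x,y),p[2]+p[0]*np.cos(a)+p[1]*np.cos(a+b)-z] for a,b,x,y,z in D])
s=least_squares(f,[400,400,0,0]);print(s.x,abs(s.fun).max())
```

```text
[ 485.61430594  432.96411329 -142.53122967    7.35682694] 26.795403488397824
```

View pics/s21z.png

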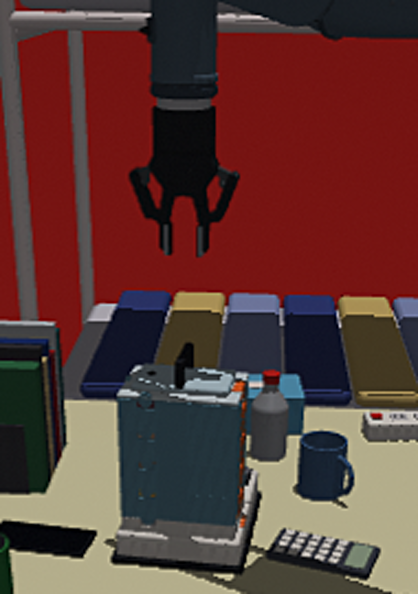

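Run:
```python
from h import *
plan(495.8,-338.1,400,83.85,4)
```

```text
dist 152.2 turn 0.16 n 4 total tool [-138.4  -59.4   22.1]
{"tx":-0.0346, "ty":-0.0148, "tz":0.0055, "wx":-0.0007}
{"tx":-0.0346, "ty":-0.0149, "tz":0.0055, "wx":-0.0007}
{"tx":-0.0346, "ty":-0.0149, "tz":0.0055, "wx":-0.0007}
{"tx":-0.0346, "ty":-0.0149, "tz":0.0055, "wx":-0.0007}
```

Emit:
arm_command --deltas '[{"tx":-0.022,"ty":-0.01,"tz":0,"wx":0,"wy":0,"wz":0,"jaw":1},{"tx":-0.04,"ty":-0.017,"tz":0,"wx":0,"wy":0,"wz":0,"jaw":1},{"tx":-0.042,"ty":-0.018,"tz":0.01,"wx":0,"wy":0,"wz":0,"jaw":1},{"tx":-0.025,"ty":-0.01,"tz":0.03,"wx":0,"wy":0,"wz":0,"jaw":1},{"tx":-0.009,"ty":-0.004,"tz":0.04,"wx":0,"wy":0,"wz":0,"jaw":1},{"tx":0,"ty":0,"tz":0.05,"wx":0,"wy":0,"wz":0,"jaw":1},{"tx":0,"ty":0,"tz":0.05,"wx":0,"wy":0,"wz":0,"jaw":1},{"tx":0,"ty":0,"tz":0.03,"wx":0,"wy":0,"wz":0,"jaw":1},{"tx":0,"ty":0,"tz":0,"wx":0,"wy":0,"wz":0,"jaw":1},{"tx":0,"ty":0,"tz":0,"wx":0,"wy":0,"wz":0,"jaw":1}]'

```text
t: 46.82
eef_pos: [497.0, -338.5, 214.8]
tool_rot: [0.744, 0.668, -0.0, 0.001]
ft_force: [0.3, -0.0, 0.9]
grip_width: -0.1
```

Run:
```python
from h import *
state();plan(495.8,-338.1,100,83.85,3);grab('wrist','w22');grab('side','s22')
```

```text
t 46.83 pos [ 497.  -338.5  214.8] yaw 83.81 z [ 9.0e-04 -1.3e-03 -1.0e+00] F [ 0.3 -0.   0.9] w -0.1 j [-0.78  0.36  1.43 -0.    1.35 -0.67]
dist 114.8 turn 0.1 n 3 total tool [  0.4  -1.4 114.8]
{"ty":-0.0005, "tz":0.0383}
{"tz":0.0383}
{"tz":0.0383}
```

View pics/w22.png

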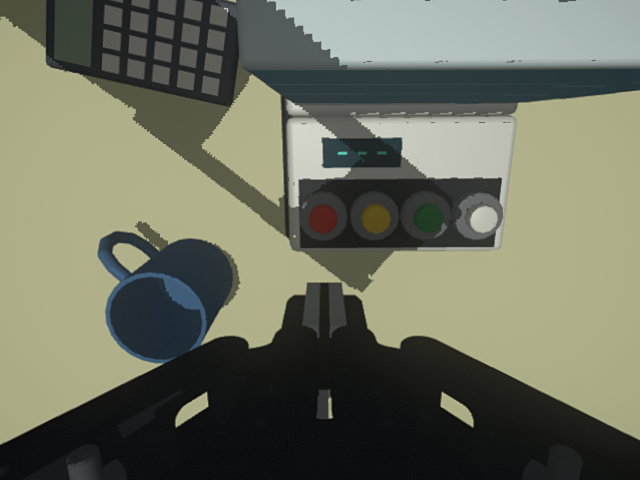

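Run:
```python
from h import *
d=dict(np.load('w22.npz'));W=cloud(d);Z=W[...,2]
for n,(u,v) in dict(red=(323,218),yel=(376,218),gre=(430,218),whi=(483,219)).items():
    m=np.zeros(Z.shape,bool); m[v-20:v+20,u-22:u+22]=1; m&=(Z>63.5)&(Z<75)
    P=W[m][:,:2].astype(np.float32); c,r=cv2.minEnclosingCircle(P); print(n,np.round(c,1),round(r,1),np.median(W[m],0).round(1))
print('mug',W[290,160])
```

```text
red [ 496.2 -337.8] 10.8 [ 496.2 -337.    69.9]
yel [ 535.8 -342. ] 10.9 [ 535.4 -341.1   70. ]
gre [ 575.9 -346.1] 10.8 [ 575.3 -345.4   69.9]
whi [ 615.4 -350.2] 11.0 [ 614.4 -349.4   69.9]
mug [ 330.89686561 -406.02405169    3.60630221]
```

Emit:
arm_command --deltas '[{"tx":0,"ty":-0.001,"tz":0.04,"wx":0,"wy":0,"wz":0,"jaw":1},{"tx":0,"ty":0,"tz":0.05,"wx":0,"wy":0,"wz":0,"jaw":1},{"tx":0,"ty":0,"tz":0.032,"wx":0,"wy":0,"wz":0,"jaw":1},{"tx":0,"ty":0,"tz":0.012,"wx":0,"wy":0,"wz":0,"jaw":1},{"tx":0,"ty":0,"tz":0,"wx":0,"wy":0,"wz":0,"jaw":1},{"tx":0,"ty":0,"tz":0,"wx":0,"wy":0,"wz":0,"jaw":1}]'

```text
t: 47.68
eef_pos: [496.7, -339.0, 81.8]
tool_rot: [0.744, 0.668, -0.0, 0.002]
ft_force: [0.1, 0.9, -0.1]
grip_width: -0.1
```

Run:
```python
from h import *
state();grab('side','s23');grab('wrist','w23')
im=cv2.imread('pics/s23.png')[60:300,230:450]; cv2.imwrite('pics/s23z.png',cv2.resize(im,None,fx=2.4,fy=2.4,interpolation=cv2.INTER_CUBIC))
```

```text
t 47.67 pos [ 496.7 -339.    81.8] yaw 83.82 z [ 0.0025 -0.003  -1.    ] F [ 0.1  0.9 -0.1] w -0.1 j [-0.78  0.48  1.6  -0.    1.06 -0.68]
```

View pics/s23z.png

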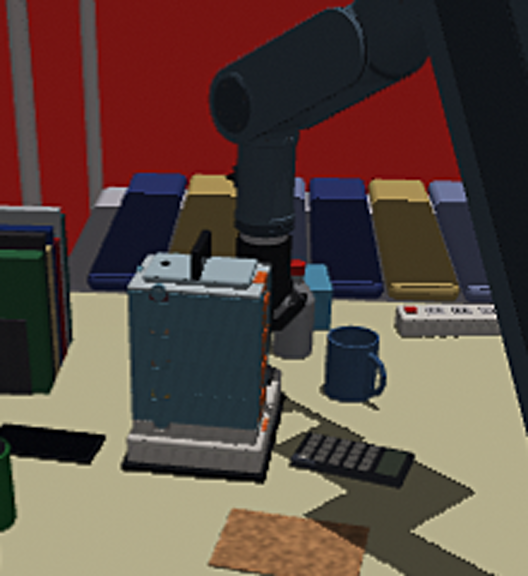

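View pics/w23.png

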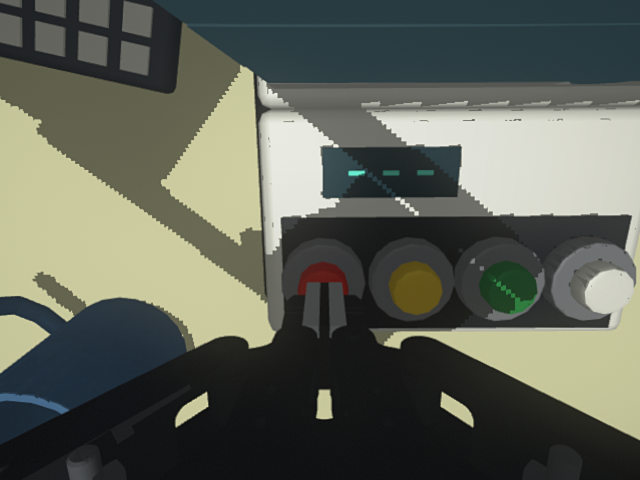

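Emit:
arm_command --deltas '[{"tx":0.0005,"ty":0,"tz":0.007,"wx":0,"wy":0,"wz":0,"jaw":1},{"tx":0,"ty":0,"tz":0.006,"wx":0,"wy":0,"wz":0,"jaw":1},{"tx":0,"ty":0,"tz":0.003,"wx":0,"wy":0,"wz":0,"jaw":1},{"tx":0,"ty":0,"tz":0.003,"wx":0,"wy":0,"wz":0,"jaw":1},{"tx":0,"ty":0,"tz":0,"wx":0,"wy":0,"wz":0,"jaw":1},{"tx":0,"ty":0,"tz":0,"wx":0,"wy":0,"wz":0,"jaw":1}]'

```text
t: 48.52
eef_pos: [496.3, -338.0, 65.6]
tool_rot: [0.744, 0.668, -0.0, 0.002]
ft_force: [-8.6, 5.8, 34.1]
grip_width: 0.3
```

Run:
```python
from h import *
state();grab('wrist','w24')
```

```text
t 48.52 pos [ 496.3 -338.    65.6] yaw 83.84 z [ 0.0024 -0.0032 -1.    ] F [-8.6  5.8 34.1] w 0.3 j [-0.78  0.5   1.62 -0.    1.02 -0.68]
```

View pics/w24.png

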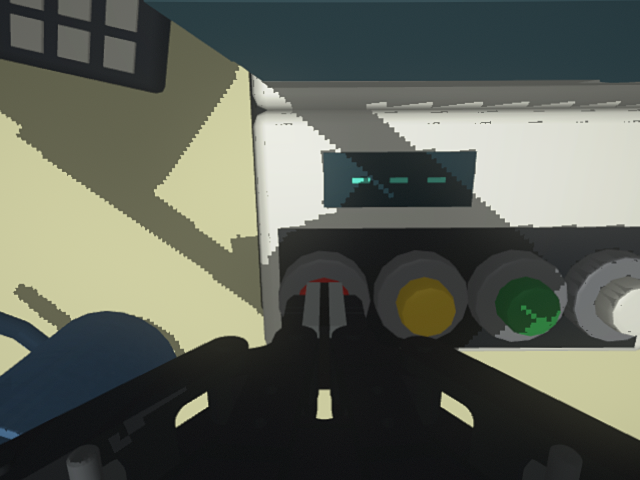

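Run:
```python
from h import *
for t in('w23','w24'):
    d=dict(np.load(t+'.npz'));W=cloud(d);I=d['image'].astype(int)
    m=(I[...,0]>100)&(I[...,1]<60)&(I[...,2]<60);m[:,:285]=0;m[:,365:]=0;m[:240]=0;m[330:]=0
    print(t,m.sum(),np.percentile(W[m][:,2],[5,25,50,75,95]).round(1))
    g=(I.max(2)-I.min(2)<15)&(I[...,0]>50); 
    for u0,u1 in((285,300),(375,392),(470,485)):
        z=W[270:300,u0:u1,2]; gg=g[270:300,u0:u1]; print('  collar',np.median(z[gg]).round(1))
    hs=(I[...,0]>120)&(I[...,1]>90)&(I[...,2]<60); hs[:270]=0; hs[340:]=0; hs[:,:380]=0; print('  yellow',np.median(W[hs][:,2]).round(1))
```

```text
Traceback (most recent call last):
IndexError: index -1 is out of bounds for axis 0 with size 0
```

Run:
```python
from h import *
for t in('w23','w24'):
    d=dict(np.load(t+'.npz'));W=cloud(d);I=d['image'].astype(int)
    m=(I[...,0]>1.8*I[...,1])&(I[...,0]>60);m[:,:285]=0;m[:,365:]=0;m[:240]=0;m[330:]=0
    print(t,m.sum(),np.percentile(W[m][:,2],[5,25,50,75,95]).round(1) if m.any() else '')
    for u,v in((285,285),(295,290),(380,290),(385,300),(475,290),(480,310),(290,300)): print('  ',u,v,W[v,u].round(1),I[v,u])
    m=(I[...,0]>1.8*I[...,2])&(I[...,1]>50)&(I[...,0]>I[...,1]);m[:270]=0;m[340:]=0;m[:,:380]=0;m[:,465:]=0; print('  yellow',np.median(W[m][:,2]).round(1))
```

```text
w23 885 [nan nan nan nan nan]
   285 285 [ 479.6 -337.5   58.9] [61 62 60]
   295 290 [ 483.9 -339.6   60.8] [58 61 59]
   380 290 [ 521.4 -343.2   62. ] [55 56 56]
   385 300 [ 523.4 -348.8   60.9] [55 56 56]
   475 290 [ 563.8 -348.9   59.7] [55 56 56]
   480 310 [ 565.4 -358.1   61.3] [59 61 59]
   290 300 [ 485.5 -330.1   91.7] [34 33 30]
  yellow nan
w24 144 [nan nan nan nan nan]
   285 285 [ 481.8 -329.3   60.3] [62 63 61]
   295 290 [ 485.5 -332.    60.2] [59 60 59]
   380 290 [ 519.5 -335.9   59.8] [54 56 56]
   385 300 [ 521.2 -340.3   60.1] [54 56 55]
   475 290 [ 558.2 -340.9   58. ] [49 50 50]
   480 310 [ 559.4 -348.9   60.1] [56 58 56]
   290 300 [ 485.2 -328.9   75.9] [30 31 30]
  yellow nan
```

Run:
```python
from h import *
for t in('w23','w24'):
    d=dict(np.load(t+'.npz'));W=cloud(d);I=d['image'].astype(int)
    m=(I[...,0]>1.8*I[...,1])&(I[...,0]>60);m[:,:285]=0;m[:,365:]=0;m[:240]=0;m[330:]=0
    print(t,m.sum(),np.nanpercentile(W[m][:,2],[5,25,50,75,95]).round(1),np.isnan(W[m][:,2]).sum())
    m=(I[...,0]>1.8*I[...,2])&(I[...,1]>50)&(I[...,0]>I[...,1]);m[:270]=0;m[340:]=0;m[:,:380]=0;m[:,465:]=0; print('  yellow',np.nanpercentile(W[m][:,2],[5,50,95]).round(1))
```

```text
w23 885 [62.2 66.9 69.2 70.  70.9] 3
  yellow [65.4 70.  71. ]
w24 144 [60.7 61.3 62.1 62.8 63.6] 1
  yellow [62.7 69.9 71.1]
```

Emit:
arm_command --deltas '[{"tx":0,"ty":0,"tz":-0.004,"wx":0,"wy":0,"wz":0,"jaw":1},{"tx":0,"ty":0,"tz":-0.015,"wx":0,"wy":0,"wz":0,"jaw":1},{"tx":0,"ty":0.01,"tz":-0.005,"wx":0,"wy":0,"wz":0,"jaw":1},{"tx":0,"ty":0.02,"tz":0,"wx":0,"wy":0,"wz":0,"jaw":1},{"tx":0,"ty":0.01,"tz":0,"wx":0,"wy":0,"wz":0,"jaw":1},{"tx":0,"ty":0,"tz":0,"wx":0,"wy":0,"wz":0,"jaw":1},{"tx":0,"ty":0,"tz":0,"wx":0,"wy":0,"wz":0,"jaw":1}]'

```text
t: 49.45
eef_pos: [534.9, -341.5, 84.2]
tool_rot: [0.744, 0.668, -0.0, -0.001]
ft_force: [0.2, 0.7, 0.1]
grip_width: 0.3
```

Run:
```python
from h import *
state();plan(535.8,-342.1,65,83.85,1);grab('wrist','w25')
```

```text
t 49.45 pos [ 534.9 -341.5   84.2] yaw 83.82 z [-1.2e-03  5.0e-04 -1.0e+00] F [0.2 0.7 0.1] w 0.3 j [-0.74  0.53  1.5  -0.    1.11 -0.64]
dist 19.2 turn 0.08 n 1 total tool [-0.5  1.  19.2]
{"tx":-0.0005, "ty":0.001, "tz":0.0192, "wx":-0.0013, "wz":-0.0005}
```

View pics/w25.png

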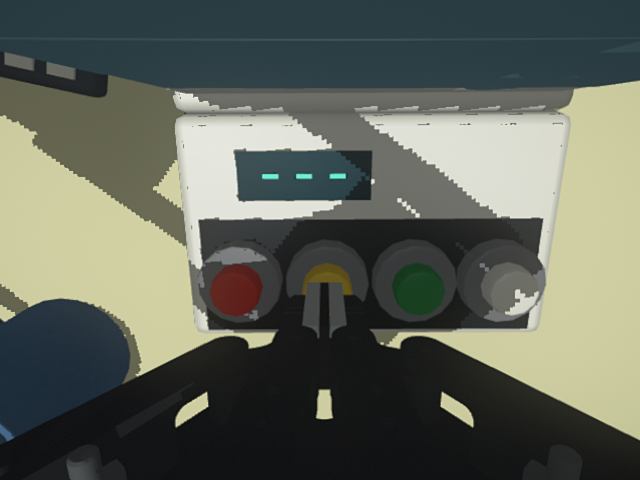

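Red is back up; now yellow.

Emit:
arm_command --deltas '[{"tx":-0.0005,"ty":0.001,"tz":0.007,"wx":0,"wy":0,"wz":0,"jaw":1},{"tx":0,"ty":0,"tz":0.005,"wx":0,"wy":0,"wz":0,"jaw":1},{"tx":0,"ty":0,"tz":0.004,"wx":0,"wy":0,"wz":0,"jaw":1},{"tx":0,"ty":0,"tz":0.003,"wx":0,"wy":0,"wz":0,"jaw":1},{"tx":0,"ty":0,"tz":0.001,"wx":0,"wy":0,"wz":0,"jaw":1},{"tx":0,"ty":0,"tz":0,"wx":0,"wy":0,"wz":0,"jaw":1},{"tx":0,"ty":0,"tz":0,"wx":0,"wy":0,"wz":0,"jaw":1}]'

```text
t: 50.38
eef_pos: [536.1, -342.4, 66.0]
tool_rot: [0.744, 0.668, -0.0, 0.0]
ft_force: [-3.9, 1.6, 9.3]
grip_width: 0.1
```

```bash
cat >> h.py <<'E'
def capz(d,hue):
    W=cloud(d);hsv=cv2.cvtColor(d['image'],cv2.COLOR_RGB2HSV)
    lo,hi=hue
    m=(hsv[...,0]>=lo)&(hsv[...,0]<=hi)&(hsv[...,1]>150)&(hsv[...,2]>50); m[:230]=0;m[345:]=0
    m&=(abs(W[...,2]-65)<12)
    print('cap',m.sum(),np.nanpercentile(W[m][:,2],[5,25,50,75,95]).round(1))
E
python3 - <<'E'
from h import *
state();d=grab('wrist','w26');capz(dict(np.load('w25.npz')),(20,30));capz(d,(20,30))
E
```

```text
t 50.38 pos [ 536.1 -342.4   66. ] yaw 83.82 z [-2.e-04 -8.e-04 -1.e+00] F [-3.9  1.6  9.3] w 0.1 j [-0.74  0.55  1.52 -0.    1.07 -0.63]
cap 767 [62.5 67.  69.  69.9 70.7]
cap 183 [60.9 61.8 62.5 63.3 64.7]
```

Emit:
arm_command --deltas '[{"tx":0,"ty":0,"tz":0.001,"wx":0,"wy":0,"wz":0,"jaw":1},{"tx":0,"ty":0,"tz":0.0005,"wx":0,"wy":0,"wz":0,"jaw":1},{"tx":0,"ty":0,"tz":0,"wx":0,"wy":0,"wz":0,"jaw":1}]'

```text
t: 50.8
eef_pos: [536.2, -342.4, 65.8]
tool_rot: [0.744, 0.668, -0.0, 0.001]
ft_force: [-6.5, 4.8, 17.5]
grip_width: 0.7
```

Emit:
arm_command --deltas '[{"tx":0,"ty":0,"tz":-0.004,"wx":0,"wy":0,"wz":0,"jaw":1},{"tx":0,"ty":0,"tz":-0.013,"wx":0,"wy":0,"wz":0,"jaw":1},{"tx":0,"ty":0.01,"tz":-0.004,"wx":0,"wy":0,"wz":0,"jaw":1},{"tx":0,"ty":0.02,"tz":0,"wx":0,"wy":0,"wz":0,"jaw":1},{"tx":0,"ty":0.01,"tz":0,"wx":0,"wy":0,"wz":0,"jaw":1},{"tx":0,"ty":0,"tz":0,"wx":0,"wy":0,"wz":0,"jaw":1},{"tx":0,"ty":0,"tz":0,"wx":0,"wy":0,"wz":0,"jaw":1}]'

```text
t: 51.68
eef_pos: [575.6, -346.5, 83.8]
tool_rot: [0.744, 0.668, -0.0, -0.0]
ft_force: [-0.8, -0.2, 0.0]
grip_width: -0.1
```

Run:
```python
from h import *
state();plan(575.6,-346.2,65,83.85,1);d=grab('wrist','w27');capz(d,(20,30));capz(d,(45,85))
```

```text
t 51.67 pos [ 575.6 -346.5   83.8] yaw 83.82 z [-1.e-03  3.e-04 -1.e+00] F [-0.8 -0.2  0. ] w -0.1 j [-0.71  0.59  1.4  -0.    1.16 -0.6 ]
dist 18.8 turn 0.07 n 1 total tool [ 0.2 -0.1 18.8]
{"tz":0.0188, "wx":-0.0011, "wz":-0.0006}
cap 2043 [63.6 69.1 69.9 70.4 71.1]
cap 292 [66.7 69.  69.7 70.2 70.9]
```

View pics/w27.png

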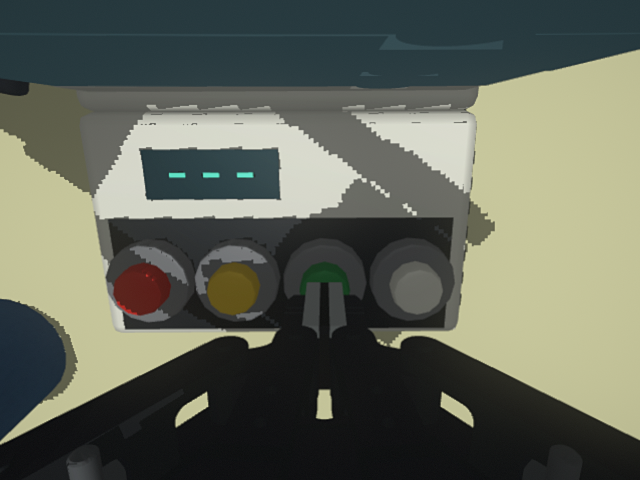

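Emit:
arm_command --deltas '[{"tx":0,"ty":0,"tz":0.007,"wx":0,"wy":0,"wz":0,"jaw":1},{"tx":0,"ty":0,"tz":0.005,"wx":0,"wy":0,"wz":0,"jaw":1},{"tx":0,"ty":0,"tz":0.004,"wx":0,"wy":0,"wz":0,"jaw":1},{"tx":0,"ty":0,"tz":0.003,"wx":0,"wy":0,"wz":0,"jaw":1},{"tx":0,"ty":0,"tz":0.001,"wx":0,"wy":0,"wz":0,"jaw":1},{"tx":0,"ty":0,"tz":0.001,"wx":0,"wy":0,"wz":0,"jaw":1},{"tx":0,"ty":0,"tz":0,"wx":0,"wy":0,"wz":0,"jaw":1}]'

```text
t: 52.6
eef_pos: [575.8, -346.7, 65.9]
tool_rot: [0.744, 0.668, -0.0, 0.0]
ft_force: [-7.4, 3.3, 16.0]
grip_width: -0.2
```

Run:
```python
from h import *
state();d=grab('wrist','w28');capz(d,(45,85))
```

```text
t 52.6 pos [ 575.8 -346.7   65.9] yaw 83.83 z [ 0.     -0.0011 -1.    ] F [-7.4  3.3 16. ] w -0.2 j [-0.71  0.61  1.41 -0.    1.12 -0.6 ]
cap 72 [61.2 61.9 62.6 63.1 64. ]
```

Green fully down. Retreat straight up, well clear, then check everything.

Emit:
arm_command --deltas '[{"tx":0,"ty":0,"tz":-0.005,"wx":0,"wy":0,"wz":0,"jaw":1},{"tx":0,"ty":0,"tz":-0.025,"wx":0,"wy":0,"wz":0,"jaw":1},{"tx":0,"ty":0,"tz":-0.045,"wx":0,"wy":0,"wz":0,"jaw":1},{"tx":0,"ty":0,"tz":-0.055,"wx":0,"wy":0,"wz":0,"jaw":1},{"tx":0,"ty":0,"tz":-0.06,"wx":0,"wy":0,"wz":0,"jaw":1},{"tx":0,"ty":0,"tz":-0.06,"wx":0,"wy":0,"wz":0,"jaw":1},{"tx":0,"ty":0,"tz":-0.05,"wx":0,"wy":0,"wz":0,"jaw":1},{"tx":0,"ty":0,"tz":-0.03,"wx":0,"wy":0,"wz":0,"jaw":1},{"tx":0,"ty":0,"tz":0,"wx":0,"wy":0,"wz":0,"jaw":1},{"tx":0,"ty":0,"tz":0,"wx":0,"wy":0,"wz":0,"jaw":1}]'

```text
t: 53.9
eef_pos: [576.0, -346.5, 391.5]
tool_rot: [0.744, 0.668, -0.0, -0.001]
ft_force: [0.8, 0.2, 0.4]
grip_width: -0.1
```

Run:
```python
from h import *
state();d=grab('wrist','w29');W=cloud(d)
rect(d,'handle',275,305,0,640,0,300,near=(570,-207,60))
rect(d,'lid',244,305,0,640,0,300,near=(570,-207,110))
grab('top','t29')
```

```text
t 53.9 pos [ 576.  -346.5  391.5] yaw 83.81 z [-0.0015  0.001  -1.    ] F [0.8 0.2 0.4] w -0.1 j [-0.71  0.46  0.87 -0.    1.82 -0.6 ]
handle [ 275    0   25   77 1733] [ 567.9 -229.3] [37.6 12.2] 83.68 z 293.9
lid [  163     0   256   105 25449] [ 567.8 -231.4] [ 62.9 161. ] 83.85 z 259.7
```

View pics/w29.png

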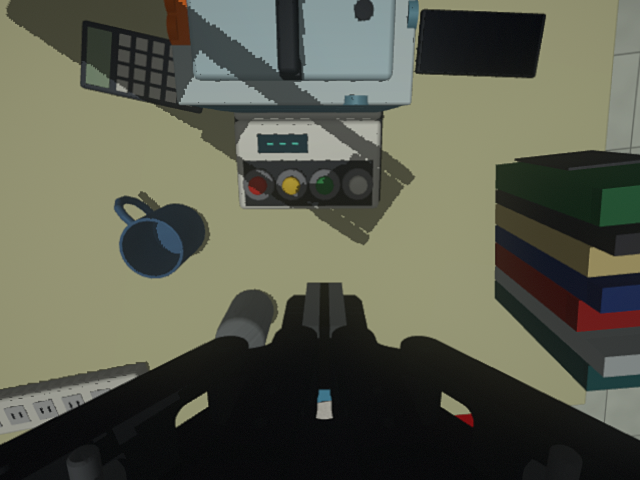

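View pics/t29.png

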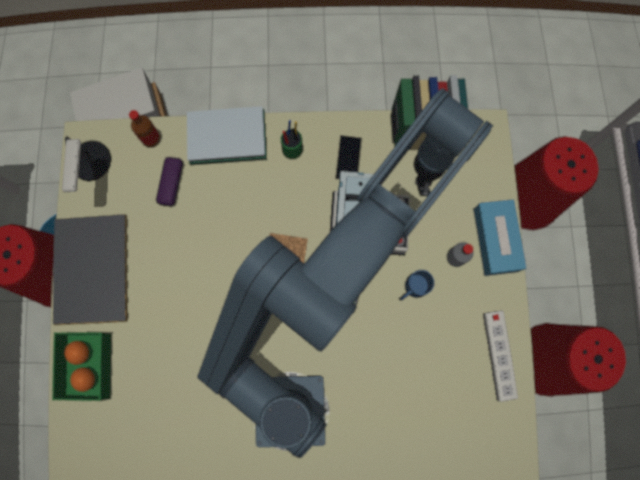

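Lid height is unchanged (handle top 293.9, lid top 259.7), all the keys are up, and the bystanders are where they were. I'm handing the job in.

```bash
python3 -c "
from cell import robot
print(robot.close_job())"
```

```text
the job is handed in; nothing more can be done
None
```

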